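# Close the paint pots and stow them in the carrier

### The job

Packing up the paint: press the lid of every paint pot on the table down until it is fully home, and do not lift a pot before its lid is home. Stand all the pots upright on the floor of the carrier, and when all are in, push its gate shut until it snaps onto its catch. Leave the other things on the table alone.

Things in the scene. Friction and masses are not known exactly. Their poses are not given: they have to be found in the camera images.
- pot1: white paint pot, an upright cylinder 60 mm in diameter, body 80 mm tall (90 mm with its lid home, 102 mm with it fully proud), about 0.35 kg, bottom-heavy. Origin: centre of its underside, z up its axis. The pots are alike; some may be absent.
- pot1_lid (a joint): how far this pot's black lid is pressed in, m: 0 = 12 mm proud (orange seal showing), 0.012 = fully home. The lid is a flat cap 57 mm wide, 10 mm thick, on the pot's axis; its top is 0.102 minus this value above the pot's origin. About 9 N slides it down; it stays where left, does not spring back or come off.
- pot2: white paint pot, an upright cylinder 60 mm in diameter, body 80 mm tall (90 mm with its lid home, 102 mm with it fully proud), about 0.35 kg, bottom-heavy. Origin: centre of its underside, z up its axis. The pots are alike; some may be absent.
- pot2_lid (a joint): how far this pot's black lid is pressed in, m: 0 = 12 mm proud (orange seal showing), 0.012 = fully home. The lid is a flat cap 57 mm wide, 10 mm thick, on the pot's axis; its top is 0.102 minus this value above the pot's origin. About 9 N slides it down; it stays where left, does not spring back or come off.
- pot3: white paint pot, an upright cylinder 60 mm in diameter, body 80 mm tall (90 mm with its lid home, 102 mm with it fully proud), about 0.35 kg, bottom-heavy. Origin: centre of its underside, z up its axis. The pots are alike; some may be absent.
- pot3_lid (a joint): how far this pot's black lid is pressed in, m: 0 = 12 mm proud (orange seal showing), 0.012 = fully home. The lid is a flat cap 57 mm wide, 10 mm thick, on the pot's axis; its top is 0.102 minus this value above the pot's origin. About 9 N slides it down; it stays where left, does not spring back or come off.
- pot4: white paint pot, an upright cylinder 60 mm in diameter, body 80 mm tall (90 mm with its lid home, 102 mm with it fully proud), about 0.35 kg, bottom-heavy. Origin: centre of its underside, z up its axis. The pots are alike; some may be absent.
- pot4_lid (a joint): how far this pot's black lid is pressed in, m: 0 = 12 mm proud (orange seal showing), 0.012 = fully home. The lid is a flat cap 57 mm wide, 10 mm thick, on the pot's axis; its top is 0.102 minus this value above the pot's origin. About 9 N slides it down; it stays where left, does not spring back or come off.
- pot5: white paint pot, an upright cylinder 60 mm in diameter, body 80 mm tall (90 mm with its lid home, 102 mm with it fully proud), about 0.35 kg, bottom-heavy. Origin: centre of its underside, z up its axis. The pots are alike; some may be absent.
- pot5_lid (a joint): how far this pot's black lid is pressed in, m: 0 = 12 mm proud (orange seal showing), 0.012 = fully home. The lid is a flat cap 57 mm wide, 10 mm thick, on the pot's axis; its top is 0.102 minus this value above the pot's origin. About 9 N slides it down; it stays where left, does not spring back or come off.
- carrier: open-topped plywood tray fixed to the table, 200 x 200 mm, 6 mm floor, 45 mm high, 8 mm thick walls at its back (+x) and sides; its front (-x, to the robot) is closed by the gate. Inside 184 x 184 mm: four pots stand two by two (x, y = +-45 mm). Origin: centre of its underside. A steel catch post, 72 mm tall, stands at its x -112, y -134 mm.
- gate (a joint): angle of the gate on the carrier's front, rad: 0 = shut on its catch, grows as it swings out to -x, up to 1.5. Upright hinge at x -100, y +96 mm in the carrier's frame. Stays where left. From about 0.12 rad inward a sprung roller resists (up to about 8 N at the pad), then snaps over at about 0.05 rad and holds the gate at 0.
- gate_pad (a point): middle of the rubber push pad on the gate's outer face, 130 mm from the hinge, 50 mm above the table. The gate is an aluminium panel 8 mm thick, centred on the hinge line, reaching 188 mm from the hinge (along the carrier's -y when shut), from 8 to 80 mm above the table.
- bucket: bystander, leave alone: yellow paint bucket, 124 mm wide at the top, 130 mm tall, origin under its centre.
- ink_bottle: bystander, leave alone: black jar, 72 mm wide, 130 mm tall, origin under its centre.
- tape: bystander, leave alone: roll of tape lying flat, 76 mm wide, 24 mm tall, origin under its centre.
- brush: bystander, leave alone: paint brush lying flat, 200 mm long, origin under its middle.
- scraper: bystander, leave alone: flat scraper lying flat, 200 mm long, origin under its middle.
- water: bystander, leave alone: clear water bottle, 64 mm wide, 170 mm tall, origin under its centre.
- cup: bystander, leave alone: paper cup, 80 mm wide, 100 mm tall, origin under its centre.

How it is judged:
By the outcome, as a careful person would: the job done as asked, in the order asked, and still so for the second after the job is handed in, with the robot touching nothing.
Of pot1, pot2, pot3, pot4, pot5 only 3 to 4 are there at a start; the rules pass over those that are not, and their reading is None.
At some moment in a run one of pot1, pot2, pot3, pot4, pot5 may be knocked a few centimetres aside while the robot is not near it.
It also fails if it takes over 208 s, if anything falls off the work surface, if the arm or the gripper's body presses on something with over 40 N, if the wrist force passes 120 N, or if a joint passes its speed limit or range.

### The arm

A 6-joint arm with a two-finger parallel gripper is mounted at the origin on the work surface. World frame = base frame: x ahead of the robot, y to its left, z up, the work surface at z = 0. Lengths are in m, angles in rad, forces in N, time in s.
With the tool pointing down it reaches from about 0.3 to 0.875 m from the base axis. Payload 6.4 kg.
Tool frame: the origin (TCP) lies midway between the tips of the shut fingers; the grasp point (between the pads) lies 19 mm behind it; z points along the fingers, x is the direction in which the jaws open and shut, and the axes are right-handed (so a half turn about z gives the same grasp; the last joint's range is limited). The gripper opens to 85 mm and grips with 20 to 120 N. Pads are 22 mm wide; open, the fingers measure 114 mm over their backs; the gripper's body (76 mm by 85 mm) begins 54 mm behind the grasp point. The pads swing forward as they close: fully open they stand 13 mm farther back than shut.
Start: joints at [-1.356, 0.181, 1.607, -0, 1.354, -0.206], TCP at [0.235, -0.525, 0.231] pointing down, gripper open.
Joint ranges: [-2.99, 2.99], [-0.89, 2.07], [0.3, 2.58], [-1.14, 4.28], [0, 2.63], [-3.12, 3.12]. Speed limits (rad/s): [2.57, 2.57, 3.01, 3.14, 3.14, 3.14].

### API

Orientations are given as [roll, pitch, yaw] about the fixed x, y, z axes, in that order (R = Rz(yaw) Ry(pitch) Rx(roll)).
In Python, from station import arm gives the robot as it stands.
- The arm moves only by the tool play_rows, never from a script. Its argument "increments" is a list of rows, each a list of 3 entries, a list of its own where there are three numbers: the turn, a rotation vector about the world's x, y, z in degrees, then the shift along the world's x, y, z in mm, then the gripper's target within -1 to 1 (fully open at 1, half-way at 0, shut at -1). In form: [[[wx, wy, wz], [tx, ty, tz], claw], ...]. A call has 1 to 8 rows; each row shifts and turns the commanded pose from where the row before left it; what a row does not reach is not made up. A row lasts 1/10 s, in which the tool goes at most 50 mm and 8.59 degrees, less where a joint would pass 70% of its speed; a pose out of reach is approached as far as the arm can. A call is refused whole if a number of a shift passes 50 or a number of a turn 8.59, either way. A call with a gripper value outside its range is refused whole. The fingers move at their own pace and stop on an object; the grip force is fixed at half the most. Time passes only in rows, so rows that do not move let the fingers close. It gives the time, the measured TCP pose, the force and the opening at its end, in the units of the state.
- arm.state(): the state, without advancing time (a new reading comes with each control period).
- arm.camera(name): name is "scene" or "top"; returns the picture (400x640x3 uint8, blue, green, red); there is no depth.
- arm.camera_info(name): a dict with "mtx" (3x3 intrinsics, pixels), "world_from_camera" (4x4, takes a point from camera to world coordinates). Camera axes: x right, y down, z forward; pixel columns grow to the right and rows downward; lengths in m; the calibration is good to about 2 mm. A picture is of the moment at which its call begins. camera_info takes no time and is no camera call.
- arm.sign_off(): hands the job in, once; it reports no verdict.
Trained networks look in the newest picture that a camera, given by its name, has taken for a name from the list of things; names that differ only in an ending like _2 or _b are one class to them, and where a whole thing is asked for, a point or a joint stands for the part that bears it (a point fixed in the world has none). Each returns a list of dicts, best first, with "conf" (0 to 1); they miss things now and then, are a little off and sometimes report something else, mostly with a low value. They report only what shows in the picture. A call takes as long as a camera call.
- arm.spot_in(camera, label): "extent" ([left, top, width, height] in pixels, round what is visible of it).
- arm.cut_out(camera, label): "region" (400x640 bool, what is visible of it) and "extent" ([left, top, width, height] in pixels, round what is visible of it).
The state is a dict: "time": time; "qpos": joint angles; "joint_vel": joint speeds; "effort": joint torques, N m; "eef_pos": TCP position; "eef_rot": TCP orientation; "ft_force": force on the tool from outside, world axes, zero at the start; "torque": the same for the moment, N m; "grip_width": finger opening in m.
Only numpy, scipy, OpenCV 4.12 (cv2) and the standard library are available. Lean on these libraries where they do the work, as an engineer would, in place of code of your own. Each camera call takes 0.05 s, during which the arm holds its last target.

## Working session

There is one attempt and no reset: what is moved stays moved. The work goes in short steps, Python scripts to look and compute and a tool call to move; the robot and the scene stay as the last step left them, time stands still between calls to the robot, and variables do not carry over. Pictures are saved under pics/ and viewed, and the job is handed in when it is done.

Besides the shell and the picture viewer there is one more tool, called as name([rows], argument=value, ...), one row to a line, values as JSON. play_rows: Moves the arm, as the interface text tells. Its arguments: {"type":"object","properties":{"increments":{"type":"array","items":{"type":"array"}}},"required":["increments"]}

```bash
ls; mkdir -p pics; python3 - <<'E'
from station import arm
import cv2
s=arm.state(); print(s)
for n in("scene","top"):
    cv2.imwrite(f"pics/{n}0.png",arm.camera(n)); i=arm.camera_info(n); print(n,i["mtx"],i["world_from_camera"])
E
```

```text
pics
{'time': 0.0, 'qpos': array([-1.35627793e+00,  1.81527083e-01,  1.60800905e+00, -1.67126521e-05,
        1.35378651e+00, -2.06314350e-01]), 'joint_vel': array([-8.84870446e-05,  1.81365700e-03,  1.28392809e-03,  2.23581075e-04,
        6.77393402e-05,  3.28566078e-04]), 'effort': array([-1.70199360e-05, -4.44870329e+01, -3.51337481e+01, -2.40738136e-04,
        9.10613453e-03, -1.31189856e-05]), 'eef_pos': array([ 0.23478362, -0.52428122,  0.23039149]), 'eef_rot': array([-3.14125423e+00,  1.69664160e-03, -1.14995968e+00]), 'ft_force': array([-0.33222948, -0.8159734 ,  0.50980364]), 'torque': array([-0.01230005,  0.00152264,  0.01065214]), 'grip_width': 0.08483169734212426}
scene [[425.14298077   0.         318.38100016]
 [  0.         425.14298077 200.39790735]
 [  0.           0.           1.        ]] [[-0.73961738  0.39869719 -0.54222384  1.23252751]
 [ 0.67282879  0.41843475 -0.61009326  0.85931928]
 [-0.01635717 -0.81605938 -0.57773656  0.75755755]
 [ 0.          0.          0.          1.        ]]
top [[457.66565772   0.         327.79913297]
 [  0.         457.66565772 195.50441536]
 [  0.           0.           1.        ]] [[-0.01310807 -0.98770943  0.15575066  0.37616556]
 [-0.99966992  0.01638693  0.01978663  0.13608871]
 [-0.02209572 -0.15543988 -0.98759821  1.36780291]
 [ 0.          0.          0.          1.        ]]
```

View pics/scene0.png

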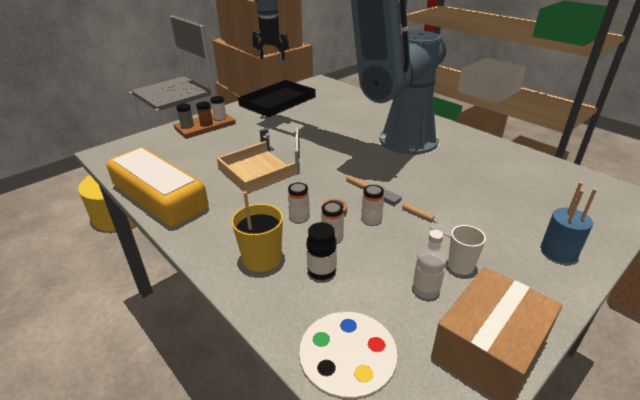

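View pics/top0.png

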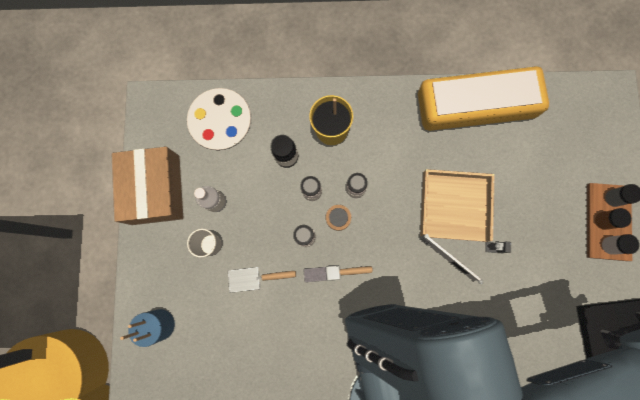

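Scene view: three pots, at (298,200), (332,220) and (372,203). Top view: the same three at (357,184), (311,187) and (303,235), with tape at (338,217). The carrier is around (458,205) and its gate is open. Next I measure.

```bash
cat > h.py <<'E'
from station import arm
import numpy as np, cv2
def cam(n):
    i=arm.camera_info(n); return np.array(i["mtx"]),np.array(i["world_from_camera"])
def ray(n,u,v,z):
    K,T=cam(n); d=T[:3,:3]@np.linalg.solve(K,[u,v,1.]); return T[:3,3]+d*(z-T[2,3])/d[2]
def proj(n,p):
    K,T=cam(n); c=T[:3,:3].T@(np.array(p,float)-T[:3,3]); q=K@c; return q[:2]/q[2]
def sil(n,x,y,h,r=.03,r2=.0285,zb=0):
    a=np.linspace(0,2*np.pi,40)
    P=[[x+rr*np.cos(t),y+rr*np.sin(t),z] for t in a for rr,z in((r,zb),(r,zb+.08),(r2,zb+h))]
    return np.array([proj(n,p) for p in P])
E
python3 - <<'E'
from h import *
for n in("top","scene"):
    im=arm.camera(n)
    for l in("pot1","carrier","gate","gate_pad","tape","ink_bottle","bucket","brush","scraper","water","cup"):
        for d in arm.spot_in(n,l)[:6]:
            e=d["extent"]; c=(e[0]+e[2]/2,e[1]+e[3]/2)
            print(n,l,round(d["conf"],2),np.round(e,1),"ray z=.05",np.round(ray(n,*c,.05),3)[:2])
im=cv2.imread("pics/top0.png"); cv2.imwrite("pics/t_pots.png",cv2.resize(im[160:290,270:400],None,fx=5,fy=4.6,interpolation=cv2.INTER_CUBIC)[:600])
cv2.imwrite("pics/t_car.png",cv2.resize(im[160:290,400:530],None,fx=4.6,fy=4.6,interpolation=cv2.INTER_CUBIC))
im=cv2.imread("pics/scene0.png"); cv2.imwrite("pics/s_pots.png",cv2.resize(im[120:260,210:400],None,fx=4.2,fy=4.2,interpolation=cv2.INTER_CUBIC))
print(arm.state()['time'])
E
```

```text
top pot1 0.82 [290.  226.5  28.3  22.1] ray z=.05 [0.463 0.232]
top pot1 0.74 [297.4 175.2  28.9  23.3] ray z=.05 [0.61  0.209]
top pot1 0.61 [345.3 176.4  23.7  23.7] ray z=.05 [0.604 0.077]
top carrier 0.65 [229.8 265.2  65.8  27.6] ray z=.05 [0.347 0.351]
top carrier 0.64 [419.1 170.2  89.1 113.7] ray z=.05 [ 0.486 -0.226]
top gate 0.72 [422.2 239.4  60.   47.1] ray z=.05 [ 0.385 -0.187]
top gate 0.17 [419.5 169.8  90.6 113. ] ray z=.05 [ 0.488 -0.229]
top gate_pad 0.67 [421.3 237.4  62.3  47.1] ray z=.05 [ 0.39  -0.188]
top tape 0.7 [326.1 203.7  26.8  27.7] ray z=.05 [0.519 0.129]
top ink_bottle 0.66 [269.5 132.8  29.3  35.2] ray z=.05 [0.722 0.29 ]
top bucket 0.82 [306.6  91.8  48.1  51.6] ray z=.05 [0.82  0.151]
top brush 0.95 [302.3 266.3  68.3  17.6] ray z=.05 [0.355 0.141]
top brush 0.26 [348.3 169.4  20.2  25.4] ray z=.05 [0.622 0.072]
top scraper 0.56 [229.6 265.5  64.7  25.3] ray z=.05 [0.349 0.353]
top scraper 0.51 [296.  176.9  27.2  22.8] ray z=.05 [0.606 0.215]
top scraper 0.21 [324.5 202.6  27.2  31.1] ray z=.05 [0.517 0.134]
top water 0.91 [194.2 186.5  33.   23.1]
[... 535 characters left out ...]
5 [ 0.562 -0.179]
scene gate 0.63 [296.7 130.9   6.5  16.8] ray z=.05 [ 0.359 -0.217]
scene gate 0.53 [286.8 184.8  22.3  12.2] ray z=.05 [0.58  0.034]
scene gate_pad 0.66 [296.3 125.2   4.6  43. ] ray z=.05 [ 0.399 -0.177]
scene tape 0.52 [325.5 196.   22.1  19.4] ray z=.05 [0.549 0.167]
scene ink_bottle 0.62 [308.1 220.6  27.3  61. ] ray z=.05 [0.708 0.278]
scene bucket 0.7 [234.3 191.2  46.9  77. ] ray z=.05 [0.774 0.101]
scene brush 0.64 [347.2 173.9  54.4  33.9] ray z=.05 [0.415 0.19 ]
scene scraper 0.93 [406.  202.5  51.5  32.3] ray z=.05 [0.404 0.386]
scene water 0.72 [412.6 224.5  32.1  73.8] ray z=.05 [0.547 0.479]
scene cup 0.62 [449.7 225.4  37.3  49.2] ray z=.05 [0.444 0.522]
1.3
```

View pics/t_pots.png

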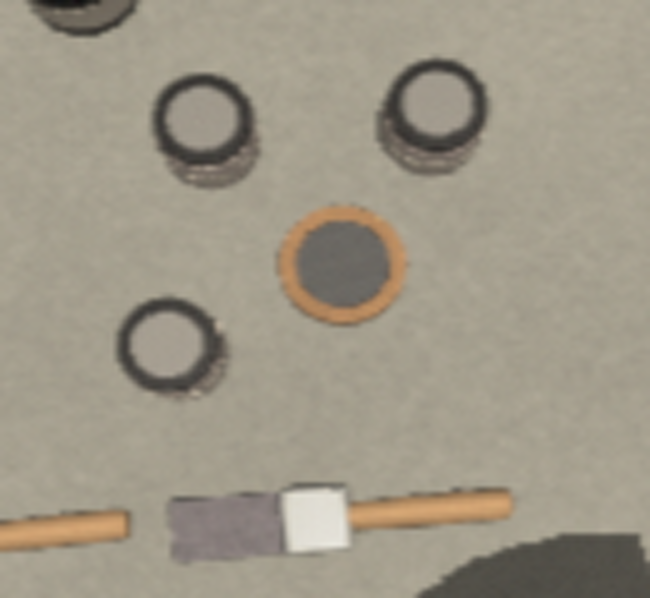

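View pics/t_car.png

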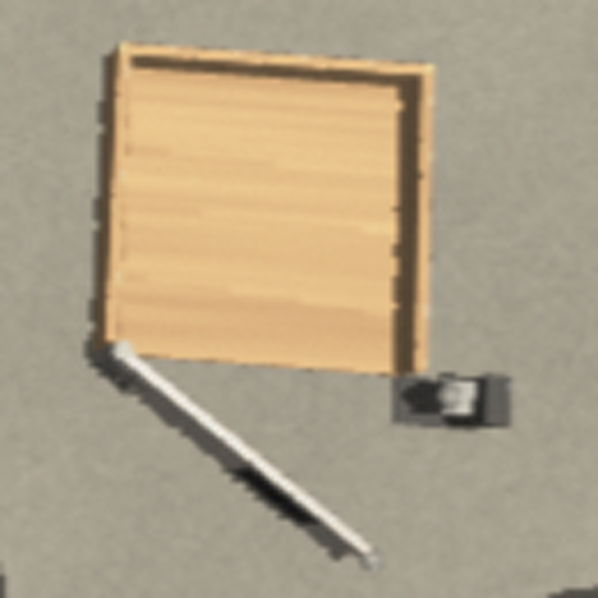

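View pics/s_pots.png

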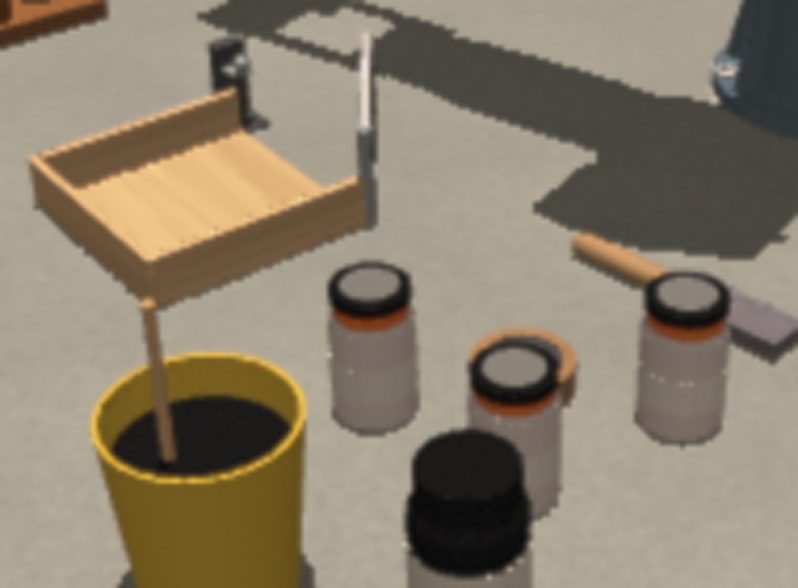

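```bash
python3 - <<'E'
from h import *
for n,c in(("A",(310.6,185.9)),("B",(357.2,182.8)),("C",(303.6,235))):print(n,ray("top",*c,.102).round(4))
for n,c in(("A",(333.3,208.1)),("B",(298.1,187.9)),("C",(373.8,190.2))):print(n,"scene",ray("scene",*c,.102).round(4))
f=lambda p:(p[0]/4.6+400,p[1]/4.6+160)
for n,p,z in(("BL",(115,44),.045),("BR",(436,66),.045),("FR",(427,372),.045),("FL",(104,345),.045),("hinge",(122,350),.08),("tip",(375,556),.08),("post",(462,397),.072)):
    print(n,ray("top",*f(p),z).round(4))
g=lambda p:(p[0]/4.2+210,p[1]/4.2+120)
for n,p,z in(("BL",(150,265),.045),("BR",(30,158),.045),("FR",(238,92),.045),("FL",(366,180),.045),("hinge",(368,130),.08),("tip",(366,36),.08)):
    print(n,"s",ray("scene",*g(p),z).round(4))
E
```

```text
A [0.6039 0.2095 0.102 ]
B [0.6105 0.0784 0.102 ]
C [0.4663 0.2298 0.102 ]
A scene [0.6125 0.2194 0.102 ]
B scene [0.6176 0.0834 0.102 ]
C scene [0.4741 0.2364 0.102 ]
BL [ 0.6572 -0.1241  0.045 ]
BR [ 0.6393 -0.3265  0.045 ]
FR [ 0.4457 -0.3075  0.045 ]
FL [ 0.4654 -0.1084  0.045 ]
hinge [ 0.4598 -0.1127  0.08  ]
tip [ 0.3348 -0.2575  0.08  ]
post [ 0.4288 -0.3185  0.072 ]
BL s [ 0.6643 -0.1168  0.045 ]
BR s [ 0.6439 -0.3179  0.045 ]
FR s [ 0.4529 -0.293   0.045 ]
FL s [ 0.4697 -0.1014  0.045 ]
hinge s [ 0.4559 -0.1128  0.08  ]
tip s [ 0.3488 -0.2432  0.08  ]
```

```bash
python3 - <<'E'
from h import *
s=arm.state(); p=s['eef_pos']; print(p, proj("scene",p),proj("top",p))
im=cv2.imread("pics/scene0.png"); k=4
big=cv2.resize(im[0:90,220:340],None,fx=6,fy=6,interpolation=cv2.INTER_CUBIC)
u=proj("scene",p); cv2.circle(big,(int((u[0]-220+.5)*6),int((u[1]+.5)*6)),4,(0,0,255),-1)
yaw=s['eef_rot'][2]
for sg in(-1,1):
    q=p+np.array([np.cos(yaw),np.sin(yaw),0])*sg*.0424+[0,0,.013]; u=proj("scene",q); cv2.circle(big,(int((u[0]-220+.5)*6),int((u[1]+.5)*6)),4,(0,255,0),-1)
cv2.imwrite("pics/g0.png",big)
E
```

```text
[ 0.23490434 -0.52485105  0.23127939] [271.86656876  62.63249801] [617.24620034 324.02857897]
```

View pics/g0.png

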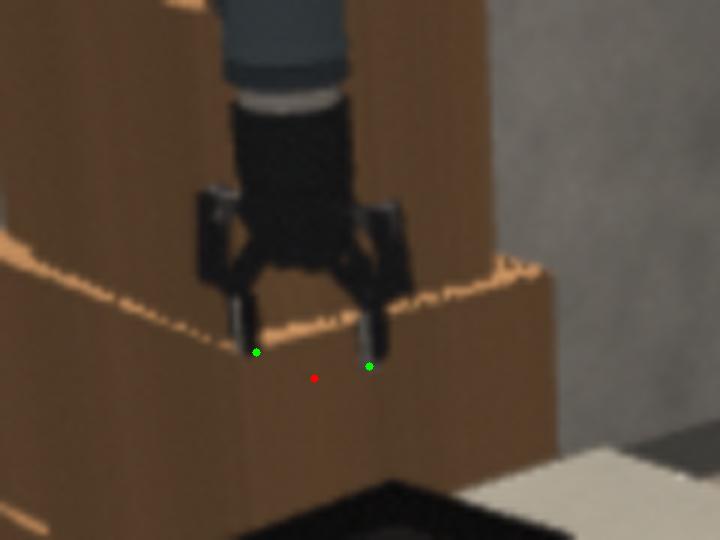

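play_rows([
  [[0,0,0],[24,38,0],-1],
  [[0,0,0],[24,38,0],-1],
  [[0,0,0],[24,38,0],-1],
  [[0,0,0],[24,38,0],-1],
  [[0,0,0],[24,38,0],-1],
  [[0,0,0],[24,38,0],-1],
  [[0,0,0],[24,38,0],-1],
  [[0,0,0],[24,38,0],-1],
])

```text
time: 2.1
eef_pos: [0.4276, -0.2192, 0.2316]
eef_rot: [-3.141, -0.001, -1.15]
ft_force: [1.0, -0.5, -0.7]
grip_width: -0.0003
```

play_rows([
  [[0,0,0],[24,38,0],-1],
  [[0,0,0],[24,38,0],-1],
  [[0,0,0],[24,38,0],-1],
  [[0,0,0],[24,38,0],-1],
  [[0,0,0],[24,38,0],-1],
  [[0,0,0],[24,38,0],-1],
  [[0,0,0],[24,38,0],-1],
  [[0,0,0],[20,38,-30],-1],
])

```text
time: 2.9
eef_pos: [0.6181, 0.0832, 0.207]
eef_rot: [-3.133, -0.004, -1.15]
ft_force: [1.1, -0.2, 0.3]
grip_width: 0.0001
```

play_rows([
  [[0,0,0],[0,0,-30],-1],
  [[0,0,0],[0,0,-30],-1],
  [[0,0,0],[0,0,0],-1],
  [[0,0,0],[0,0,0],-1],
])

```text
time: 3.3
eef_pos: [0.6138, 0.0813, 0.1427]
eef_rot: [3.141, 0.0, -1.15]
ft_force: [-0.4, -1.1, -0.4]
grip_width: -0.0002
```

```bash
python3 - <<'E'
from h import *
s=arm.state(); p=s['eef_pos']; print(s['time'],p,s['eef_rot'],s['ft_force'])
o=[]
for n in("top","scene"):
    im=arm.camera(n); cv2.imwrite(f"pics/{n}1.png",im); u=proj(n,p); print(n,u)
    a,b=int(u[0])-40,int(u[1])-40; c=cv2.resize(im[max(b,0):b+100,a:a+80],None,fx=5,fy=5,interpolation=cv2.INTER_CUBIC)
    q=(int((u[0]-a+.5)*5),int((u[1]-max(b,0)+.5)*5)); cv2.circle(c,q,2,(0,0,255),-1); o.append(c)
cv2.imwrite("pics/g1.png",np.hstack(o))
E
```

```text
3.3 [0.61382369 0.08134621 0.14273889] [ 3.14064039e+00  4.93313361e-04 -1.15011042e+00] [-0.39037363 -1.11613516 -0.35791331]
top [356.70269537 178.89564454]
scene [298.03004808 174.68539256]
```

View pics/g1.png

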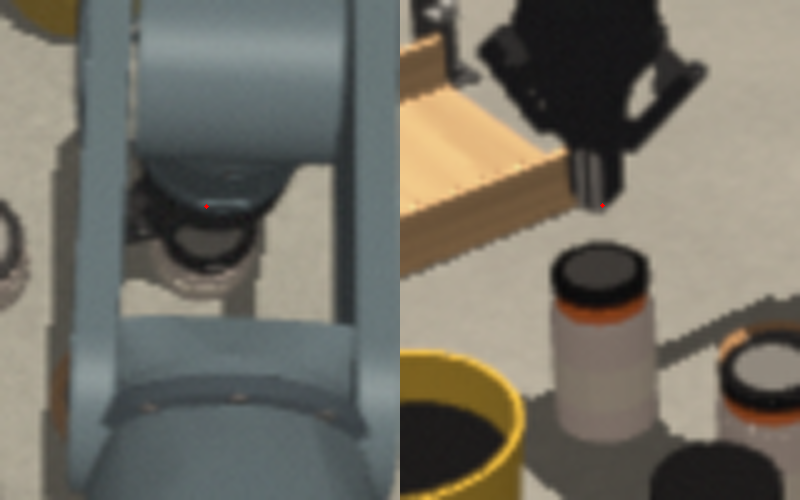

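View pics/top1.png

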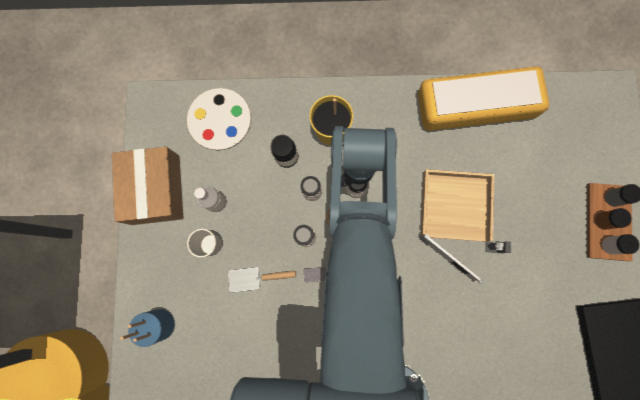

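View pics/scene1.png

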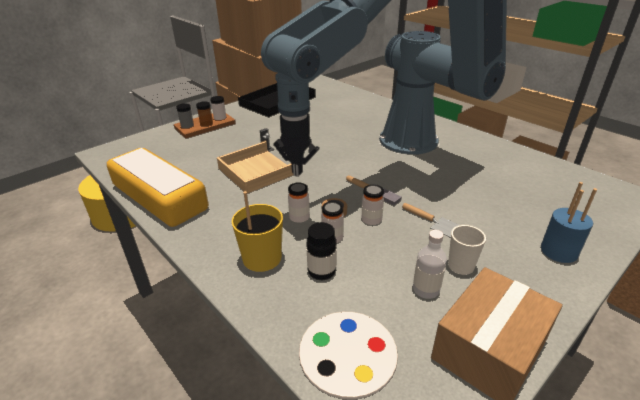

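```bash
python3 - <<'E'
from h import *
def ov(n,f,pots,out,k=5):
    im=cv2.imread(f); P=np.array([proj(n,(x,y,.05)) for x,y in pots]); a=(P.min(0)-35).astype(int); b=(P.max(0)+35).astype(int)
    c=cv2.resize(im[a[1]:b[1],a[0]:b[0]],None,fx=k,fy=k,interpolation=cv2.INTER_CUBIC)
    t=np.linspace(0,2*np.pi,60)
    for x,y in pots:
        for r,z,col in((.0285,.102,(0,0,255)),(.0285,.092,(0,200,255)),(.03,0,(255,0,0)),(.03,.08,(0,255,0))):
            q=np.array([proj(n,(x+r*np.cos(s),y+r*np.sin(s),z)) for s in t]); cv2.polylines(c,[((q-a+.5)*k).astype(int)],True,col,1)
    cv2.imwrite(out,c); print(c.shape)
pots=[(.608,.214),(.614,.081),(.470,.233)]
ov("top","pics/top0.png",pots,"pics/o1.png",5)
ov("scene","pics/scene0.png",pots,"pics/o2.png",5)
E
```

```text
(605, 610, 3)
(450, 715, 3)
```

View pics/o1.png

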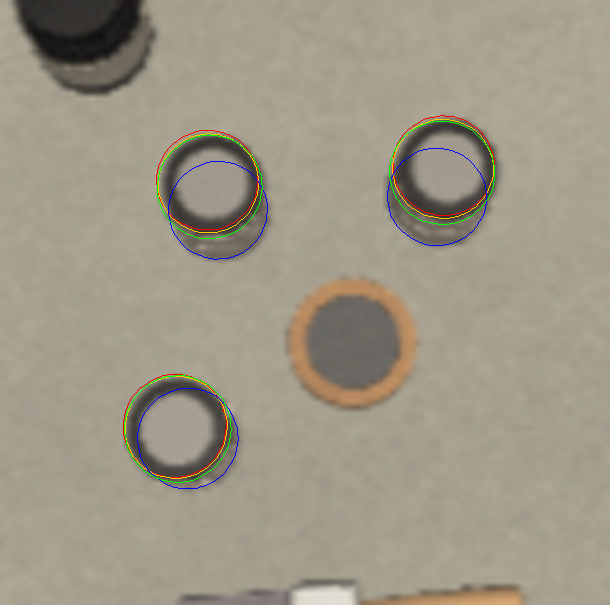

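View pics/o2.png

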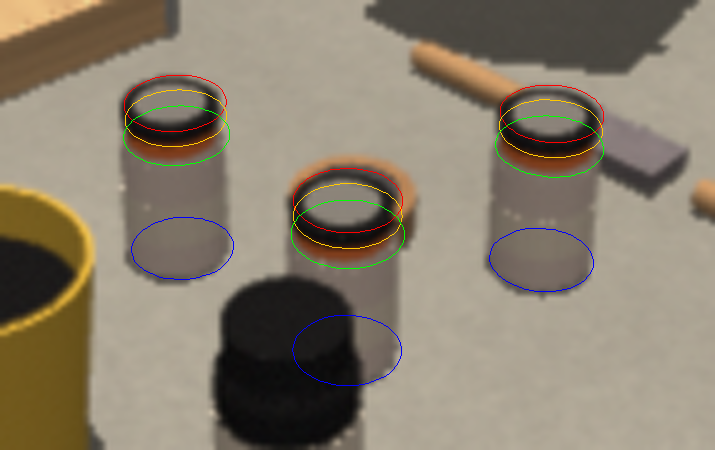

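play_rows([
  [[0,0,0],[0,0,-18],-1],
  [[0,0,0],[0,0,-17],-1],
  [[0,0,0],[0,0,-4],-1],
  [[0,0,0],[0,0,-4],-1],
  [[0,0,0],[0,0,-3],-1],
])

```text
time: 3.9
eef_pos: [0.6153, 0.0812, 0.099]
eef_rot: [-3.139, -0.001, -1.15]
ft_force: [-3.8, -0.1, 10.0]
grip_width: 0.0001
```

play_rows([
  [[0,0,0],[0,0,-3],-1],
  [[0,0,0],[0,0,-3],-1],
  [[0,0,0],[0,0,-2],-1],
  [[0,0,0],[0,0,0],-1],
])

```text
time: 4.3
eef_pos: [0.6152, 0.0812, 0.0912]
eef_rot: [-3.139, -0.002, -1.15]
ft_force: [-2.6, -1.0, 5.5]
grip_width: -0.0002
```

play_rows([
  [[0,0,0],[0,0,-2],-1],
  [[0,0,0],[0,0,-1],-1],
  [[0,0,0],[0,0,0],-1],
])

```text
time: 4.6
eef_pos: [0.6161, 0.0812, 0.0902]
eef_rot: [-3.138, -0.002, -1.15]
ft_force: [-6.2, -0.6, 15.3]
grip_width: -0.0001
```

play_rows([
  [[0,0,0],[0,0,-2],-1],
  [[0,0,0],[0,0,0],-1],
])

```text
time: 4.8
eef_pos: [0.6171, 0.0812, 0.0902]
eef_rot: [-3.136, -0.003, -1.15]
ft_force: [-9.1, 0.5, 26.0]
grip_width: -0.0001
```

play_rows([
  [[0,0,0],[0,0,30],-1],
  [[0,0,0],[0,0,30],-1],
  [[0,0,0],[-2,33,0],-1],
  [[0,0,0],[-2,33,0],-1],
  [[0,0,0],[-2,33,0],-1],
  [[0,0,0],[0,34,-15],-1],
  [[0,0,0],[0,0,-15],-1],
  [[0,0,0],[0,0,-5],-1],
])

```text
time: 5.6
eef_pos: [0.6073, 0.2149, 0.1077]
eef_rot: [3.14, -0.0, -1.148]
ft_force: [-0.4, -0.5, -1.1]
grip_width: -0.0004
```

```bash
python3 - <<'E'
from h import *
s=arm.state(); print(s['time'],s['eef_pos'],s['ft_force'])
im=arm.camera("scene"); c=cv2.resize(im[130:260,250:410],None,fx=4.5,fy=4.5,interpolation=cv2.INTER_CUBIC); cv2.imwrite("pics/p2.png",c)
E
```

```text
5.6 [0.6072674  0.21485801 0.10773237] [-0.44877257 -0.52663414 -1.09655704]
```

View pics/p2.png

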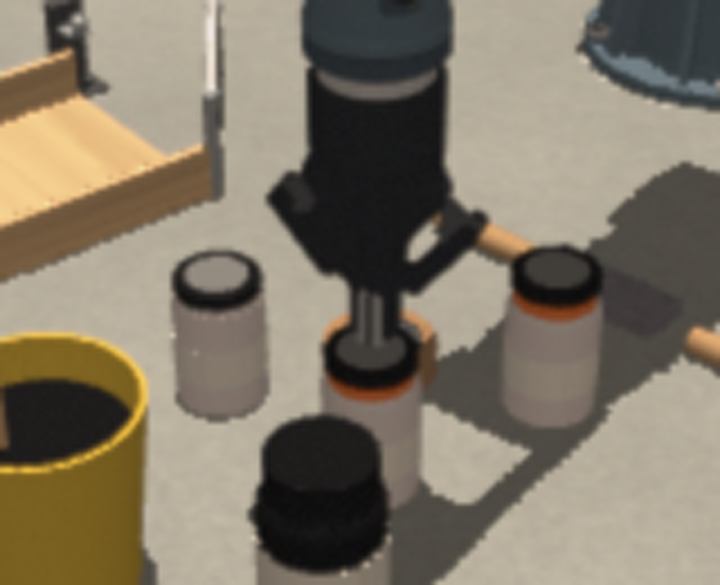

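Pot B at (218,335) shows no orange, so its lid is home. The fingertip is over the centre of pot A's lid.

play_rows([
  [[0,0,0],[0,0,-5],-1],
  [[0,0,0],[0,0,-4],-1],
  [[0,0,0],[0,0,-4],-1],
  [[0,0,0],[0,0,-4],-1],
  [[0,0,0],[0,0,-3],-1],
  [[0,0,0],[0,0,0],-1],
])

```text
time: 6.25
eef_pos: [0.6089, 0.2135, 0.0901]
eef_rot: [-3.14, -0.001, -1.151]
ft_force: [-2.0, -1.9, 6.1]
grip_width: 0.0
```

play_rows([
  [[0,0,0],[0,0,-2],-1],
  [[0,0,0],[0,0,-2],-1],
  [[0,0,0],[0,0,0],-1],
])

```text
time: 6.55
eef_pos: [0.6106, 0.214, 0.0902]
eef_rot: [-3.136, -0.002, -1.151]
ft_force: [-9.1, -2.1, 25.3]
grip_width: 0.0004
```

play_rows([
  [[0,0,0],[0,0,30],-1],
  [[0,0,0],[0,0,30],-1],
  [[0,0,0],[-34,5,0],-1],
  [[0,0,0],[-35,5,0],-1],
  [[0,0,0],[-35,5,0],-1],
  [[0,0,0],[-34,4,-15],-1],
  [[0,0,0],[0,0,-15],-1],
  [[0,0,0],[0,0,-4],-1],
])

```text
time: 7.35
eef_pos: [0.4686, 0.233, 0.1097]
eef_rot: [3.14, 0.0, -1.15]
ft_force: [0.7, -0.2, -0.2]
grip_width: -0.0004
```

```bash
python3 - <<'E'
from h import *
s=arm.state(); print(s['time'],s['eef_pos'],s['ft_force'])
im=arm.camera("scene"); c=cv2.resize(im[130:260,250:410],None,fx=4.5,fy=4.5,interpolation=cv2.INTER_CUBIC); cv2.imwrite("pics/p3.png",c)
E
```

```text
7.35 [0.46863746 0.23299793 0.10972501] [ 0.70764695 -0.16285228 -0.18467394]
```

View pics/p3.png

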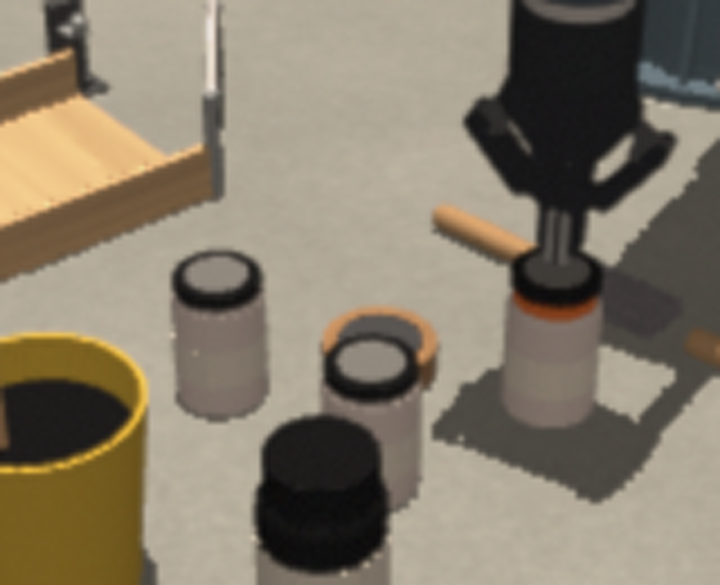

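Pots A and B show no orange now. The fingertip is over pot C's lid, at (556,262).

play_rows([
  [[0,0,0],[0,0,-6],-1],
  [[0,0,0],[0,0,-4],-1],
  [[0,0,0],[0,0,-4],-1],
  [[0,0,0],[0,0,-4],-1],
  [[0,0,0],[0,0,-4],-1],
  [[0,0,0],[0,0,-2],-1],
  [[0,0,0],[0,0,0],-1],
])

```text
time: 8.1
eef_pos: [0.4723, 0.2337, 0.09]
eef_rot: [-3.138, -0.001, -1.15]
ft_force: [-7.2, -2.1, 23.8]
grip_width: -0.0002
```

play_rows([
  [[0,0,0],[0,0,30],-1],
  [[0,0,8],[-1,0,25],1],
  [[0,0,8],[0,0,0],1],
  [[0,0,0],[0,0,0],1],
  [[0,0,0],[0,0,0],1],
  [[0,0,0],[0,0,0],1],
])

```text
time: 8.7
eef_pos: [0.4686, 0.2332, 0.1408]
eef_rot: [3.14, 0.001, -0.874]
ft_force: [0.7, -0.5, -0.1]
grip_width: 0.0727
```

```bash
python3 - <<'E'
from h import *
s=arm.state(); print(s['time'],s['eef_pos'],s['eef_rot'],s['grip_width'])
im=arm.camera("scene"); c=cv2.resize(im[130:260,250:410],None,fx=4.5,fy=4.5,interpolation=cv2.INTER_CUBIC); cv2.imwrite("pics/p4.png",c)
E
```

```text
8.7 [0.46857243 0.23321251 0.14082776] [ 3.14018073e+00  7.12155364e-04 -8.73676806e-01] 0.07270222041030758
```

View pics/p4.png

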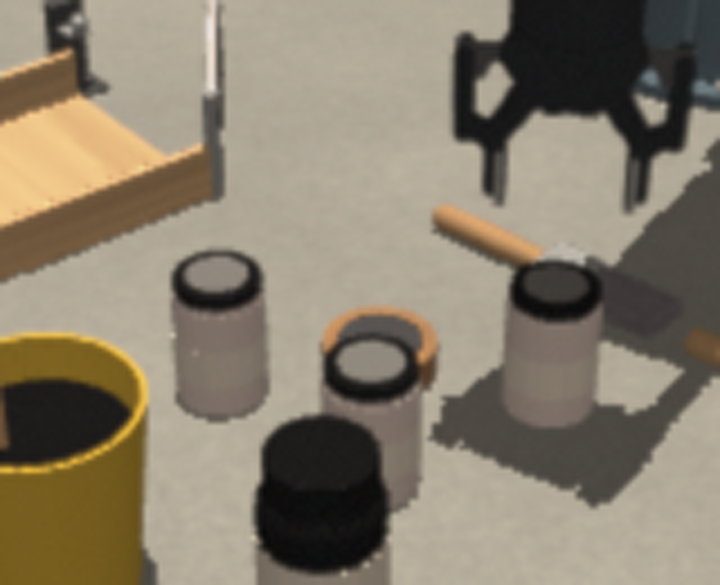

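play_rows([
  [[0,0,0],[1,0,0],1],
  [[0,0,0],[0,0,0],1],
  [[0,0,0],[0,0,-25],1],
  [[0,0,0],[0,0,-25],1],
  [[0,0,0],[0,0,-25],1],
  [[0,0,0],[0,0,-25],1],
  [[0,0,0],[0,0,0],1],
])

```text
time: 9.45
eef_pos: [0.467, 0.2327, 0.0383]
eef_rot: [3.135, 0.003, -0.871]
ft_force: [-0.7, -0.3, -0.3]
grip_width: 0.085
```

play_rows([
  [[0,0,0],[0,0,0],-1],
  [[0,0,0],[0,0,0],-1],
  [[0,0,0],[0,0,0],-1],
  [[0,0,0],[0,0,0],-1],
  [[0,0,0],[0,0,0],-1],
  [[0,0,0],[0,0,0],-1],
])

```text
time: 10.05
eef_pos: [0.4716, 0.2339, 0.0436]
eef_rot: [-3.138, -0.002, -0.871]
ft_force: [0.7, 0.3, 6.3]
grip_width: 0.0585
```

play_rows([
  [[0,0,0],[0,0,20],-1],
  [[0,0,0],[0,0,35],-1],
  [[0,0,0],[0,0,40],-1],
  [[0,0,0],[0,0,25],-1],
  [[0,0,0],[5,-20,0],-1],
  [[0,0,0],[8,-32,0],-1],
  [[0,0,0],[10,-40,0],-1],
  [[0,0,0],[10,-40,0],-1],
])

```text
time: 10.85
eef_pos: [0.5026, 0.1004, 0.1617]
eef_rot: [3.141, 0.0, -0.869]
ft_force: [0.7, -0.4, -2.9]
grip_width: 0.0582
```

play_rows([
  [[0,0,0],[10,-40,0],-1],
  [[0,0,0],[10,-40,0],-1],
  [[0,0,0],[10,-40,0],-1],
  [[0,0,0],[10,-40,0],-1],
  [[0,0,0],[10,-40,0],-1],
  [[0,0,0],[10,-40,0],-1],
  [[0,0,0],[10,-40,0],-1],
  [[0,0,0],[10,-40,0],-1],
])

```text
time: 11.65
eef_pos: [0.5827, -0.22, 0.1614]
eef_rot: [3.141, 0.001, -0.871]
ft_force: [0.9, -0.8, -3.1]
grip_width: 0.0583
```

play_rows([
  [[0,0,0],[8,-30,0],-1],
  [[0,0,0],[3,-12,0],-1],
  [[0,0,0],[0,0,0],-1],
  [[0,0,0],[0,0,0],-1],
])

```text
time: 12.05
eef_pos: [0.5934, -0.2593, 0.1611]
eef_rot: [3.142, 0.002, -0.871]
ft_force: [-0.2, 1.2, -3.6]
grip_width: 0.0583
```

```bash
python3 - <<'E'
from h import *
s=arm.state(); print(s['time'],s['eef_pos'],s['eef_rot'],s['grip_width'],s['ft_force'])
im=arm.camera("scene"); c=cv2.resize(im[50:240,200:400],None,fx=3.1,fy=3.1,interpolation=cv2.INTER_CUBIC); cv2.imwrite("pics/p5.png",c)
E
```

```text
12.05 [ 0.59339422 -0.25930186  0.16107493] [ 3.14155006e+00  2.00369967e-03 -8.70558276e-01] 0.05834475303768368 [-0.1817958   1.22616108 -3.61484561]
```

View pics/p5.png

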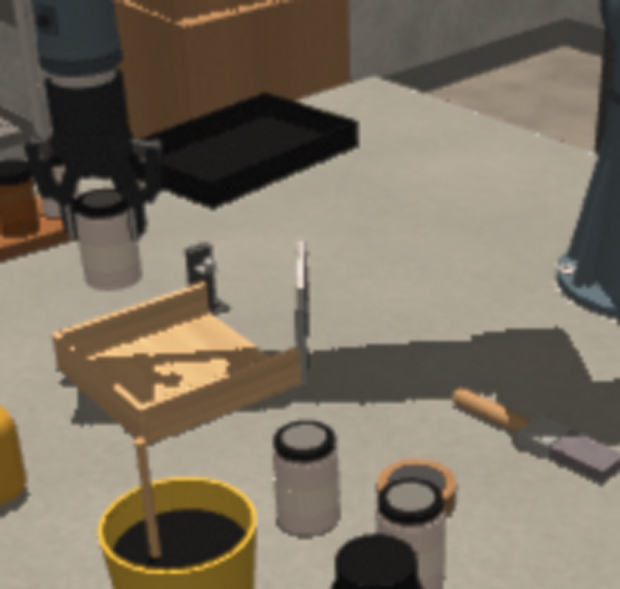

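play_rows([
  [[0,0,0],[0,-2,-20],-1],
  [[0,0,0],[0,0,-30],-1],
  [[0,0,0],[0,0,-30],-1],
  [[0,0,0],[0,0,-20],-1],
  [[0,0,0],[0,0,-7],-1],
  [[0,0,0],[0,0,0],-1],
])

```text
time: 12.7
eef_pos: [0.5934, -0.2608, 0.0538]
eef_rot: [3.141, 0.002, -0.869]
ft_force: [-0.4, 0.2, -3.5]
grip_width: 0.0582
```

play_rows([
  [[0,0,0],[0,0,-3],-1],
  [[0,0,0],[0,0,0],-1],
])

```text
time: 12.9
eef_pos: [0.5949, -0.2628, 0.0531]
eef_rot: [-3.141, -0.002, -0.87]
ft_force: [-0.1, 0.5, -4.2]
grip_width: 0.0583
```

play_rows([
  [[0,0,0],[0,0,-2],-1],
  [[0,0,0],[0,0,0],-1],
  [[0,0,0],[0,0,0],-1],
])

```text
time: 13.2
eef_pos: [0.5941, -0.2627, 0.05]
eef_rot: [-3.141, -0.0, -0.871]
ft_force: [-0.4, -0.5, -4.0]
grip_width: 0.0583
```

play_rows([
  [[0,0,0],[0,0,-2],-1],
  [[0,0,0],[0,0,0],-1],
])

```text
time: 13.4
eef_pos: [0.5943, -0.2629, 0.0496]
eef_rot: [3.141, -0.001, -0.871]
ft_force: [-4.5, 2.2, 7.2]
grip_width: 0.0581
```

play_rows([
  [[0,0,0],[0,0,0],1],
  [[0,0,0],[0,0,0],1],
  [[0,0,0],[0,0,0],1],
  [[0,0,0],[0,0,0],1],
  [[0,0,0],[0,0,0],1],
  [[0,0,0],[0,0,10],1],
  [[0,0,0],[0,0,25],1],
  [[0,0,0],[0,0,35],1],
])

```text
time: 14.2
eef_pos: [0.5927, -0.2617, 0.1169]
eef_rot: [3.14, 0.004, -0.871]
ft_force: [0.5, 0.4, -0.5]
grip_width: 0.0853
```

```bash
python3 - <<'E'
from h import *
s=arm.state(); print(s['time'],s['eef_pos'],s['eef_rot'],s['grip_width'],s['ft_force'])
im=arm.camera("scene"); c=cv2.resize(im[90:240,200:400],None,fx=4,fy=4,interpolation=cv2.INTER_CUBIC); cv2.imwrite("pics/p6.png",c)
im=arm.camera("top"); c=cv2.resize(im[160:290,290:530],None,fx=3.2,fy=3.2,interpolation=cv2.INTER_CUBIC); cv2.imwrite("pics/p6t.png",c)
E
```

```text
14.2 [ 0.59268928 -0.2617283   0.11688443] [ 3.14048137  0.00398951 -0.87081112] 0.08531961611479973 [ 0.51323508  0.38891479 -0.54081233]
```

View pics/p6.png

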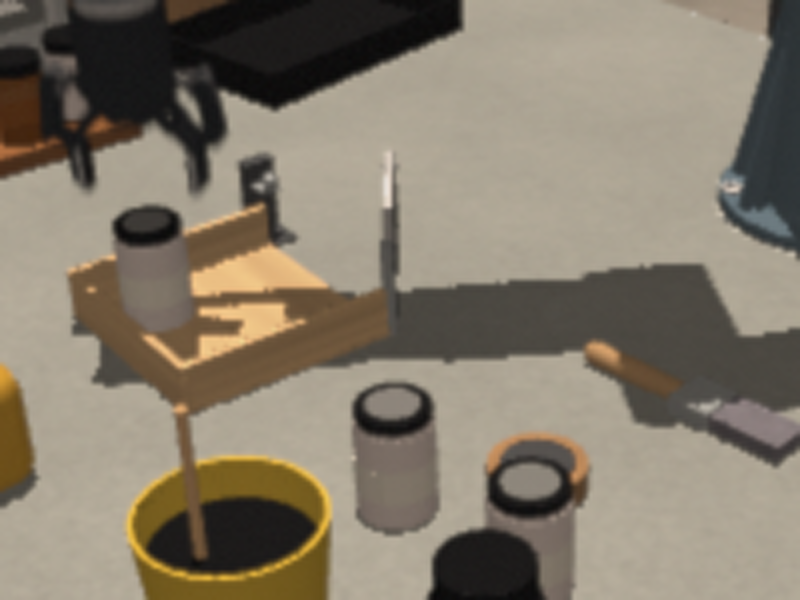

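View pics/p6t.png

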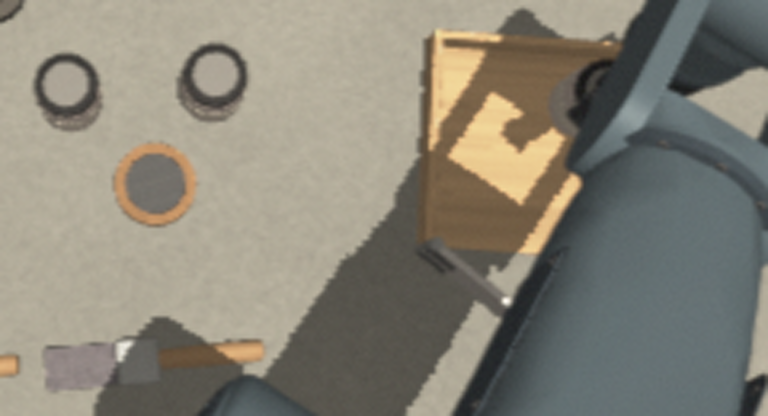

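```bash
python3 - <<'E'
from h import *
print(proj("scene",(.608,.214,.09)),proj("scene",(.614,.081,.09)),proj("scene",(.594,-.262,.096)),"meas 332.5,210 / 298.2,191.2 / 236.8,146")
# meas with the bias the two agree
for u in((332.5,210),(298.2,191.2)): print(ray("scene",*u,.09).round(3))
print(ray("scene",236.8,146,.096).round(3))
# top p6t : lid centres
for u in((67,84),(214,77)): print("top",ray("top",u[0]/3.2+290,u[1]/3.2+160,.09).round(3))
E
```

```text
[333.07504654 210.18797429] [298.72802517 190.61652299] [236.70511225 145.04576524] meas 332.5,210 / 298.2,191.2 / 236.8,146
[0.609 0.212 0.09 ]
[0.617 0.082 0.09 ]
[ 0.598 -0.256  0.096]
top [0.605 0.209 0.09 ]
top [0.609 0.079 0.09 ]
```

play_rows([
  [[0,0,0],[0,10,35],1],
  [[0,0,0],[1,30,0],1],
  [[0,0,0],[2,45,0],1],
  [[0,0,0],[3,45,0],1],
  [[0,0,0],[3,45,0],1],
  [[0,0,0],[3,45,0],1],
  [[0,0,0],[3,45,0],1],
  [[0,0,0],[3,45,0],1],
])

```text
time: 15.1
eef_pos: [0.6118, 0.0492, 0.1529]
eef_rot: [-3.141, -0.0, -0.871]
ft_force: [-0.2, -0.7, -0.1]
grip_width: 0.0853
```

play_rows([
  [[0,0,0],[3,25,0],1],
  [[0,0,0],[0,8,0],1],
  [[0,0,0],[0,0,0],1],
  [[0,0,0],[0,0,0],1],
])

```text
time: 15.5
eef_pos: [0.615, 0.0794, 0.1526]
eef_rot: [3.141, -0.0, -0.871]
ft_force: [-0.4, -0.3, 0.0]
grip_width: 0.0855
```

```bash
python3 - <<'E'
from h import *
s=arm.state(); print(s['time'],s['eef_pos'],s['eef_rot'],s['grip_width'],s['ft_force'])
im=arm.camera("scene"); c=cv2.resize(im[90:240,200:400],None,fx=4,fy=4,interpolation=cv2.INTER_CUBIC); cv2.imwrite("pics/p7.png",c)
E
```

```text
15.5 [0.61497448 0.07939081 0.15264265] [ 3.14118785e+00 -3.26875907e-04 -8.71237201e-01] 0.08551318202396747 [-0.429541   -0.25629803  0.01893953]
```

View pics/p7.png

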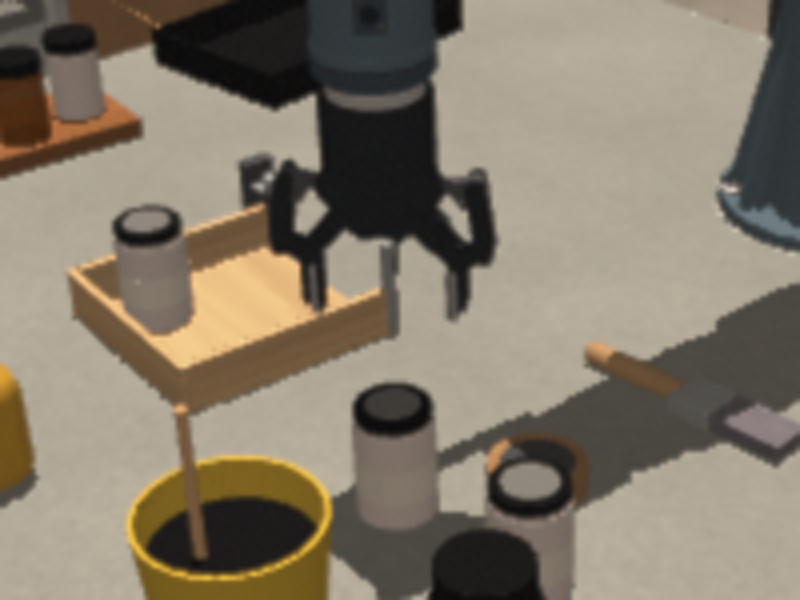

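```bash
python3 - <<'E'
from h import *
a=cv2.imread("pics/scene0.png")[85:145,165:245]; b=cv2.imread("pics/top1.png")[170:270,570:640]
cv2.imwrite("pics/rack.png",np.hstack([cv2.resize(a,(480,360),interpolation=cv2.INTER_CUBIC),cv2.resize(b,(252,360),interpolation=cv2.INTER_CUBIC)]))
print(ray("scene",218,118,0.02),ray("scene",225,120,0.02),ray("scene",211,120,.02))
for n in("scene","top"):
  for l in ("pot1","pot4"):
    for d in arm.spot_in(n,l): print(n,l,round(d["conf"],2),np.round(d["extent"]))
E
```

```text
[ 0.44324815 -0.64884759  0.02      ] [ 0.43287253 -0.61116807  0.02      ] [ 0.47468923 -0.65203229  0.02      ]
scene pot1 0.85 [225. 145.  20.  26.]
scene pot1 0.74 [319. 204.  26.  40.]
scene pot1 0.6 [290. 185.  20.  40.]
scene pot4 0.85 [225. 145.  20.  26.]
scene pot4 0.74 [319. 204.  26.  40.]
scene pot4 0.6 [290. 185.  20.  40.]
top pot1 0.85 [348. 175.  23.  24.]
top pot1 0.78 [300. 176.  23.  24.]
top pot1 0.63 [466. 177.  13.  12.]
top pot1 0.53 [459. 183.  22.  21.]
top pot4 0.85 [348. 175.  23.  24.]
top pot4 0.78 [300. 176.  23.  24.]
top pot4 0.63 [466. 177.  13.  12.]
top pot4 0.53 [459. 183.  22.  21.]
```

View pics/rack.png

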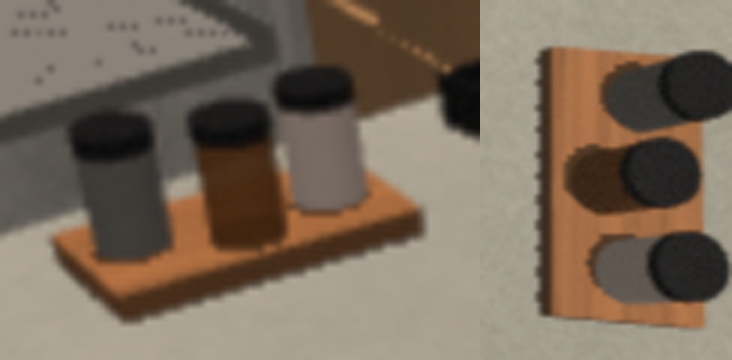

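The rack jars have plain black caps and no grey disc, and the network doesn't report them as pots. They're scenery. Now I grasp B.

play_rows([
  [[0,0,0],[0,1,-25],1],
  [[0,0,0],[0,0,-30],1],
  [[0,0,0],[0,0,-30],1],
  [[0,0,0],[0,0,-22],1],
  [[0,0,0],[0,0,0],1],
])

```text
time: 16.25
eef_pos: [0.612, 0.0809, 0.0419]
eef_rot: [3.136, 0.005, -0.872]
ft_force: [-1.0, -0.3, 0.4]
grip_width: 0.0855
```

play_rows([
  [[0,0,0],[0,0,0],-1],
  [[0,0,0],[0,0,0],-1],
  [[0,0,0],[0,0,0],-1],
  [[0,0,0],[0,0,0],-1],
  [[0,0,0],[0,0,0],-1],
  [[0,0,0],[0,0,0],-1],
])

```text
time: 16.85
eef_pos: [0.6169, 0.0811, 0.048]
eef_rot: [-3.139, -0.003, -0.871]
ft_force: [1.1, -0.4, 7.1]
grip_width: 0.0583
```

play_rows([
  [[0,0,0],[0,0,20],-1],
  [[0,0,0],[0,0,40],-1],
  [[0,0,0],[0,0,40],-1],
  [[0,0,0],[0,-15,20],-1],
  [[0,0,0],[-2,-30,0],-1],
  [[0,0,0],[-2,-40,0],-1],
  [[0,0,0],[-2,-40,0],-1],
  [[0,0,0],[-2,-40,0],-1],
])

```text
time: 17.65
eef_pos: [0.6061, -0.0845, 0.1653]
eef_rot: [3.141, 0.001, -0.87]
ft_force: [-0.1, 0.7, -4.6]
grip_width: 0.0579
```

play_rows([
  [[0,0,0],[-2,-40,0],-1],
  [[0,0,0],[-2,-30,0],-1],
  [[0,0,0],[-1,-16,0],-1],
  [[0,0,0],[0,0,0],-1],
  [[0,0,0],[0,0,0],-1],
])

```text
time: 18.15
eef_pos: [0.6017, -0.1687, 0.1652]
eef_rot: [-3.141, 0.002, -0.871]
ft_force: [-0.8, 0.2, -3.9]
grip_width: 0.0581
```

```bash
python3 - <<'E'
from h import *
s=arm.state(); print(s['time'],s['eef_pos'],s['eef_rot'],s['grip_width'],s['ft_force'])
im=arm.camera("scene"); c=cv2.resize(im[60:240,200:400],None,fx=3.3,fy=3.3,interpolation=cv2.INTER_CUBIC); cv2.imwrite("pics/p8.png",c)
E
```

```text
18.15 [ 0.60165617 -0.16872087  0.16520808] [-3.14140088e+00  1.55627147e-03 -8.71080450e-01] 0.05813894092201409 [-0.79962708  0.17293237 -3.91344232]
```

View pics/p8.png

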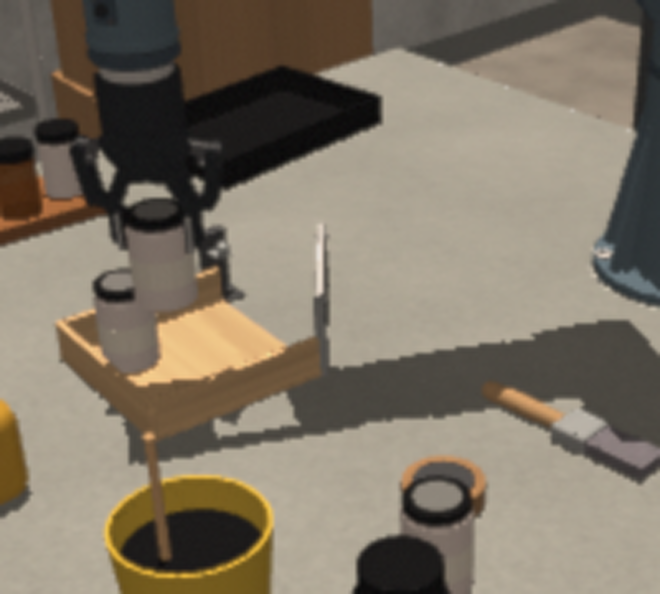

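play_rows([
  [[0,0,0],[0,-1,-20],-1],
  [[0,0,0],[0,0,-30],-1],
  [[0,0,0],[0,0,-30],-1],
  [[0,0,0],[0,0,-20],-1],
  [[0,0,0],[0,0,-7],-1],
  [[0,0,0],[0,0,-2],-1],
  [[0,0,0],[0,0,0],-1],
])

```text
time: 18.9
eef_pos: [0.6028, -0.1702, 0.0576]
eef_rot: [-3.141, -0.001, -0.87]
ft_force: [0.8, -0.6, -3.8]
grip_width: 0.058
```

play_rows([
  [[0,0,0],[0,0,-2],-1],
  [[0,0,0],[0,0,0],-1],
])

```text
time: 19.1
eef_pos: [0.6027, -0.1708, 0.0558]
eef_rot: [-3.141, -0.002, -0.871]
ft_force: [0.8, -0.1, -3.9]
grip_width: 0.0581
```

play_rows([
  [[0,0,0],[0,0,-2],-1],
  [[0,0,0],[0,0,0],-1],
])

```text
time: 19.3
eef_pos: [0.6027, -0.171, 0.054]
eef_rot: [-3.141, -0.002, -0.871]
ft_force: [-0.7, 0.6, 3.4]
grip_width: 0.0582
```

play_rows([
  [[0,0,0],[0,0,-1],-1],
  [[0,0,0],[0,0,0],-1],
])

```text
time: 19.5
eef_pos: [0.6027, -0.171, 0.054]
eef_rot: [-3.141, -0.002, -0.871]
ft_force: [-4.7, 2.0, 10.3]
grip_width: 0.0582
```

Pot B is on the floor. I'll release it, rise and go towards A.

play_rows([
  [[0,0,0],[0,0,0],1],
  [[0,0,0],[0,0,0],1],
  [[0,0,0],[0,0,0],1],
  [[0,0,0],[0,0,0],1],
  [[0,0,0],[0,0,0],1],
  [[0,0,0],[0,0,10],1],
  [[0,0,0],[0,0,30],1],
  [[0,0,0],[0,0,40],1],
])

```text
time: 20.3
eef_pos: [0.6005, -0.1699, 0.1309]
eef_rot: [3.14, 0.004, -0.871]
ft_force: [1.0, 0.4, -0.0]
grip_width: 0.0853
```

play_rows([
  [[0,0,0],[0,15,20],1],
  [[0,0,0],[0,40,0],1],
  [[0,0,0],[0,45,0],1],
  [[0,0,0],[0,45,0],1],
  [[0,0,0],[1,45,0],1],
  [[0,0,0],[1,45,0],1],
  [[0,0,0],[1,45,0],1],
  [[0,0,0],[1,45,0],1],
])

```text
time: 21.1
eef_pos: [0.606, 0.1563, 0.1527]
eef_rot: [-3.141, -0.001, -0.871]
ft_force: [0.2, 0.2, -0.4]
grip_width: 0.0851
```

play_rows([
  [[0,0,0],[1,35,0],1],
  [[0,0,0],[1,20,0],1],
  [[0,0,0],[0,5,0],1],
  [[0,0,0],[0,0,0],1],
])

```text
time: 21.5
eef_pos: [0.6079, 0.2148, 0.152]
eef_rot: [-3.141, -0.0, -0.869]
ft_force: [-0.5, 0.3, 0.7]
grip_width: 0.0853
```

```bash
python3 - <<'E'
from h import *
s=arm.state(); print(s['time'],s['eef_pos'],s['eef_rot'],s['grip_width'],s['ft_force'])
im=arm.camera("scene"); c=cv2.resize(im[90:240,200:400],None,fx=4,fy=4,interpolation=cv2.INTER_CUBIC); cv2.imwrite("pics/p9.png",c)
im=arm.camera("top"); c=cv2.resize(im[160:290,290:530],None,fx=3.2,fy=3.2,interpolation=cv2.INTER_CUBIC); cv2.imwrite("pics/p9t.png",c)
E
```

```text
21.5 [0.60792377 0.21480174 0.15203084] [-3.14149215e+00 -3.76040039e-04 -8.69396478e-01] 0.08525501830539288 [-0.48927643  0.32386475  0.67904962]
```

View pics/p9.png

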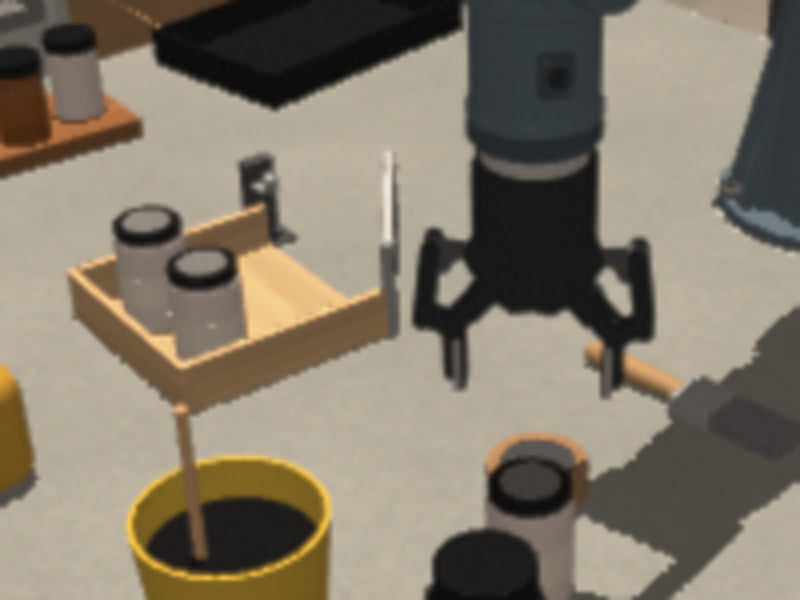

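View pics/p9t.png

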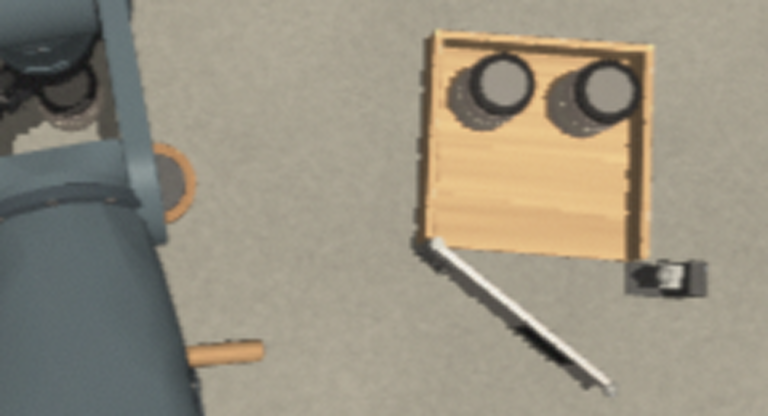

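Two pots stand in the carrier's back row, and A hasn't moved (lid at (530,480) in the crop, as before). Now I grasp A.

play_rows([
  [[0,0,0],[0,-1,-25],1],
  [[0,0,0],[0,0,-30],1],
  [[0,0,0],[0,0,-30],1],
  [[0,0,0],[0,0,-22],1],
  [[0,0,0],[0,0,0],1],
])

```text
time: 22.1
eef_pos: [0.6052, 0.2112, 0.0409]
eef_rot: [3.135, 0.004, -0.873]
ft_force: [-0.1, 0.3, -0.9]
grip_width: 0.0854
```

play_rows([
  [[0,0,0],[0,0,0],-1],
  [[0,0,0],[0,0,0],-1],
  [[0,0,0],[0,0,0],-1],
  [[0,0,0],[0,0,0],-1],
  [[0,0,0],[0,0,0],-1],
  [[0,0,0],[0,0,0],-1],
])

```text
time: 22.7
eef_pos: [0.6096, 0.2134, 0.047]
eef_rot: [-3.139, -0.002, -0.871]
ft_force: [-0.6, -0.6, 7.1]
grip_width: 0.0581
```

play_rows([
  [[0,0,0],[0,0,20],-1],
  [[0,0,0],[0,0,40],-1],
  [[0,0,0],[0,0,40],-1],
  [[0,0,0],[-3,-15,20],-1],
  [[0,0,0],[-7,-31,0],-1],
  [[0,0,0],[-9,-40,0],-1],
  [[0,0,0],[-9,-40,0],-1],
  [[0,0,0],[-9,-40,0],-1],
])

```text
time: 23.5
eef_pos: [0.5698, 0.0464, 0.1644]
eef_rot: [3.141, 0.001, -0.87]
ft_force: [0.7, -0.3, -3.9]
grip_width: 0.0582
```

play_rows([
  [[0,0,0],[-9,-40,0],-1],
  [[0,0,0],[-9,-40,0],-1],
  [[0,0,0],[-9,-40,0],-1],
  [[0,0,0],[-9,-40,0],-1],
  [[0,0,0],[-9,-40,0],-1],
  [[0,0,0],[-9,-40,0],-1],
  [[0,0,0],[-7,-30,0],-1],
  [[0,0,0],[-5,-20,0],-1],
])

```text
time: 24.3
eef_pos: [0.5039, -0.2446, 0.1644]
eef_rot: [3.141, 0.0, -0.873]
ft_force: [0.7, 0.2, -3.0]
grip_width: 0.0579
```

play_rows([
  [[0,0,0],[-1,-10,0],-1],
  [[0,0,0],[0,0,0],-1],
  [[0,0,0],[0,0,0],-1],
  [[0,0,0],[0,0,0],-1],
])

```text
time: 24.7
eef_pos: [0.5042, -0.2512, 0.1645]
eef_rot: [-3.141, 0.001, -0.869]
ft_force: [-0.3, 0.2, -3.7]
grip_width: 0.0578
```

```bash
python3 - <<'E'
from h import *
s=arm.state(); print(s['time'],s['eef_pos'],s['eef_rot'],s['grip_width'],s['ft_force'])
im=arm.camera("scene"); c=cv2.resize(im[60:240,200:400],None,fx=3.3,fy=3.3,interpolation=cv2.INTER_CUBIC); cv2.imwrite("pics/p10.png",c)
E
```

```text
24.7 [ 0.50420413 -0.25117465  0.16448278] [-3.14135142e+00  7.34389259e-04 -8.69333797e-01] 0.05784342301935151 [-0.3471018   0.22143403 -3.72069412]
```

View pics/p10.png

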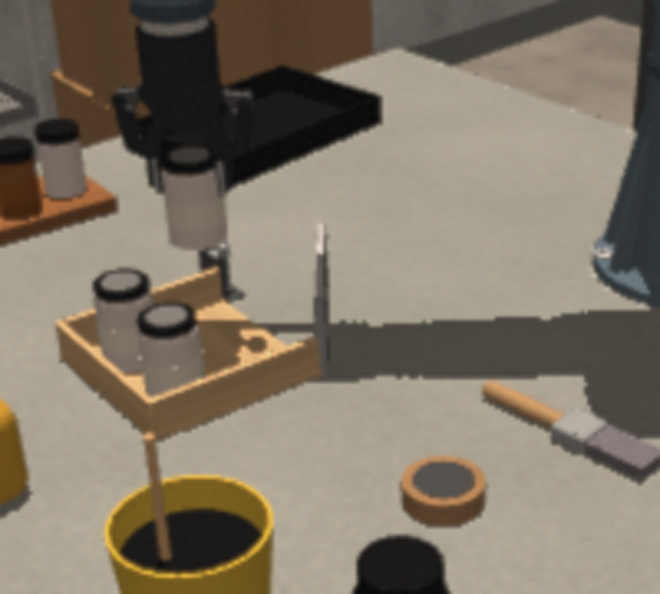

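play_rows([
  [[0,0,0],[0,0,-20],-1],
  [[0,0,0],[0,0,-30],-1],
  [[0,0,0],[0,0,-30],-1],
  [[0,0,0],[0,0,-20],-1],
  [[0,0,0],[0,0,-7],-1],
  [[0,0,0],[0,0,-2],-1],
  [[0,0,0],[0,0,0],-1],
])

```text
time: 25.45
eef_pos: [0.5047, -0.2527, 0.0565]
eef_rot: [-3.141, -0.001, -0.87]
ft_force: [-0.6, -0.0, -4.2]
grip_width: 0.0579
```

play_rows([
  [[0,0,0],[0,0,-2],-1],
  [[0,0,0],[0,0,-1],-1],
  [[0,0,0],[0,0,0],-1],
])

```text
time: 25.75
eef_pos: [0.5043, -0.2528, 0.0532]
eef_rot: [-3.141, -0.001, -0.871]
ft_force: [0.2, -0.5, -3.9]
grip_width: 0.0581
```

play_rows([
  [[0,0,0],[0,0,-2],-1],
  [[0,0,0],[0,0,0],-1],
])

```text
time: 25.95
eef_pos: [0.5044, -0.253, 0.053]
eef_rot: [3.141, -0.001, -0.871]
ft_force: [-7.1, 2.9, 13.4]
grip_width: 0.0581
```

play_rows([
  [[0,0,0],[0,0,0],1],
  [[0,0,0],[0,0,0],1],
  [[0,0,0],[0,0,0],1],
  [[0,0,0],[0,0,0],1],
  [[0,0,0],[0,0,0],1],
  [[0,0,0],[0,0,10],1],
  [[0,0,0],[0,0,30],1],
  [[0,0,0],[0,0,40],1],
])

```text
time: 26.75
eef_pos: [0.5026, -0.2516, 0.1301]
eef_rot: [3.141, 0.004, -0.871]
ft_force: [0.4, -0.8, 0.0]
grip_width: 0.0853
```

play_rows([
  [[0,0,0],[0,0,40],-1],
  [[0,0,0],[-25,0,30],-1],
  [[0,0,0],[-40,0,0],-1],
  [[0,0,0],[-40,0,0],-1],
  [[0,0,0],[-40,0,0],-1],
  [[0,0,0],[0,0,0],-1],
])

```text
time: 27.35
eef_pos: [0.3557, -0.2518, 0.2007]
eef_rot: [3.141, 0.001, -0.873]
ft_force: [1.0, 0.3, -1.1]
grip_width: 0.0007
```

```bash
python3 - <<'E'
from h import *
s=arm.state(); print(s['time'],s['eef_pos'],s['eef_rot'],s['grip_width'],s['ft_force'])
im=arm.camera("scene"); c=cv2.resize(im[60:240,200:400],None,fx=3.3,fy=3.3,interpolation=cv2.INTER_CUBIC); cv2.imwrite("pics/p11.png",c)
im=arm.camera("top"); c=cv2.resize(im[160:290,290:530],None,fx=3.2,fy=3.2,interpolation=cv2.INTER_CUBIC); cv2.imwrite("pics/p11t.png",c)
E
```

```text
27.35 [ 0.35566087 -0.25180668  0.20074146] [ 3.14061789e+00  1.24055867e-03 -8.72927386e-01] 0.0006734113589600147 [ 0.98138588  0.34262414 -1.08361043]
```

View pics/p11.png

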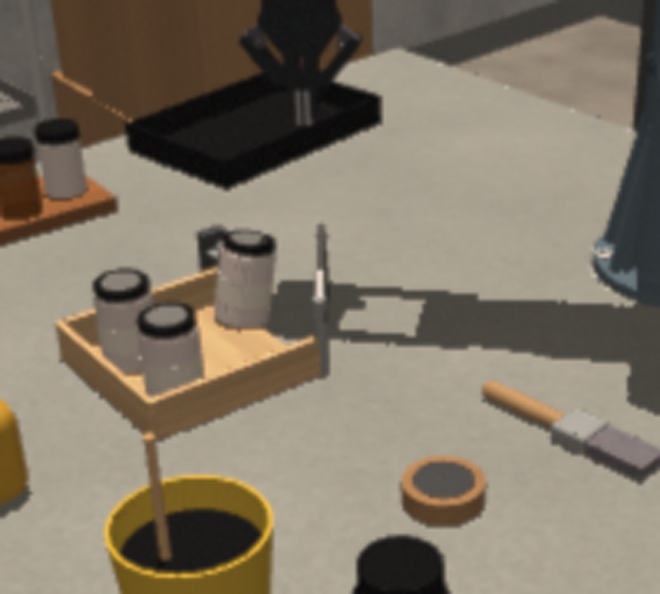

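View pics/p11t.png

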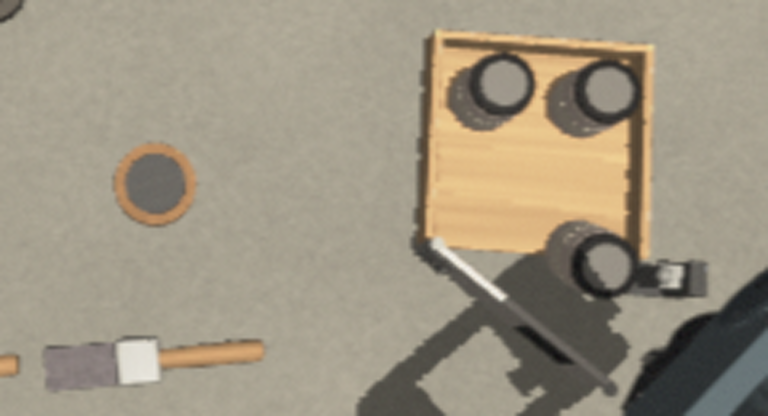

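The front pot at (590,255) in the top crop leans towards −x and sits at the front edge, unlike where I set it down. I'll look closer.

play_rows([
  [[0,0,0],[0,-30,10],-1],
  [[0,0,0],[0,-40,0],-1],
  [[0,0,0],[0,-40,0],-1],
  [[0,0,0],[0,-40,0],-1],
  [[0,0,0],[0,0,0],-1],
])

```text
time: 27.95
eef_pos: [0.3597, -0.4073, 0.2108]
eef_rot: [3.141, -0.002, -0.873]
ft_force: [0.2, 0.8, -0.9]
grip_width: 0.0001
```

```bash
python3 - <<'E'
from h import *
s=arm.state(); print(s['time'],s['eef_pos'])
im=arm.camera("scene"); cv2.imwrite("pics/s12.png",im); c=cv2.resize(im[110:200,210:310],None,fx=6,fy=6,interpolation=cv2.INTER_CUBIC); cv2.imwrite("pics/p12.png",c)
im=arm.camera("top"); cv2.imwrite("pics/t12.png",im);c=cv2.resize(im[160:290,410:540],None,fx=4.6,fy=4.6,interpolation=cv2.INTER_CUBIC); cv2.imwrite("pics/p12t.png",c)
E
```

```text
27.95 [ 0.35971672 -0.40728022  0.21078994]
```

View pics/p12.png

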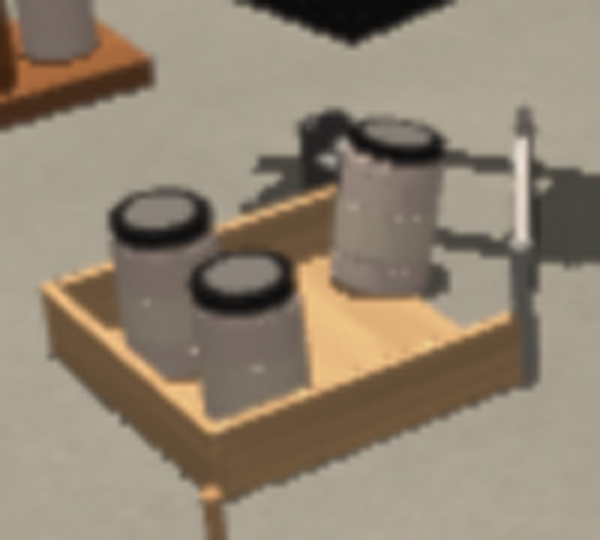

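View pics/p12t.png

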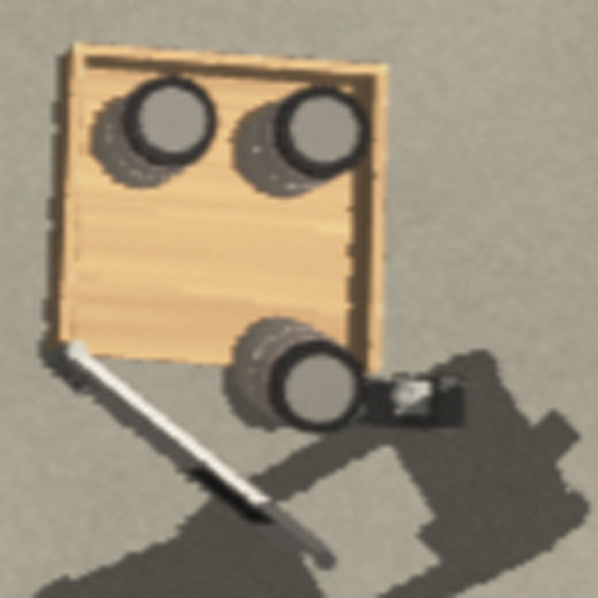

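```bash
python3 - <<'E'
from h import *
def tri(ut,us):
    A=[];b=[]
    for n,u in(("top",ut),("scene",us)):
        K,T=cam(n); P=K@np.linalg.inv(T)[:3]
        for i in(0,1): r=u[i]*P[2]-P[i]; w=np.linalg.norm(r[:3]); A.append(r[:3]/w); b.append(-r[3]/w)
    x=np.linalg.lstsq(np.array(A),np.array(b),rcond=None)[0]
    return x.round(4),(proj("top",x)-ut).round(1),(proj("scene",x)-us).round(1)
f=lambda p:(p[0]/4.6+410-.5,p[1]/4.6+160-.5); g=lambda p:(p[0]/6+210-.5,p[1]/6+110-.5)
print("tilted lid",tri(f((318,388)),g((398,138)))); print("tilted base",tri(f((268,362)),g((380,276))))
print("C lid",tri(f((324,130)),g((160,212)))); print("B lid",tri(f((172,121)),g((243,274))))
E
```

```text
tilted lid (array([ 0.4363, -0.2535,  0.0905]), array([ 0.2, -0.2]), array([0.2, 0. ]))
tilted base (array([ 0.4585, -0.2492,  0.0083]), array([ 0.6, -0.7]), array([0.7, 0.1]))
C lid (array([ 0.5926, -0.2659,  0.0946]), array([ 0.2, -0.3]), array([0.3, 0.1]))
B lid (array([ 0.6   , -0.1743,  0.095 ]), array([ 0.3, -0.4]), array([0.4, 0.1]))
```

Pot A was knocked about 45 mm towards −x after I released it. It now overhangs the floor's front edge and leans about 15° towards −x. I'll regrasp it with the tool tilted to match, jaws along x, well clear of the catch post.

play_rows([
  [[0,0,8],[10,22,0],1],
  [[0,0,8],[10,22,0],1],
  [[0,0,8],[10,22,0],1],
  [[0,0,8],[10,22,0],1],
  [[0,0,8],[10,22,0],1],
  [[0,0,8],[9,22,0],1],
  [[0,0,7],[9,20,0],1],
  [[0,0,0],[0,0,0],1],
])

```text
time: 28.85
eef_pos: [0.4281, -0.247, 0.2108]
eef_rot: [-3.141, -0.001, 0.096]
ft_force: [-0.7, -0.4, 0.2]
grip_width: 0.0854
```

play_rows([
  [[0,-5,0],[0,0,0],1],
  [[0,-5,0],[0,0,0],1],
  [[0,-5,0],[0,0,0],1],
  [[0,0,0],[0,0,0],1],
  [[0,0,0],[0,0,0],1],
])

```text
time: 29.35
eef_pos: [0.4267, -0.2508, 0.211]
eef_rot: [3.118, -0.259, 0.09]
ft_force: [-0.9, -0.1, -0.5]
grip_width: 0.0856
```

```bash
python3 - <<'E'
from h import *
from scipy.spatial.transform import Rotation as R
s=arm.state(); print(s['time'],s['eef_pos'],s['eef_rot'],s['qpos'].round(2)); print(R.from_euler('xyz',s['eef_rot']).as_matrix().round(3))
im=arm.camera("scene"); c=cv2.resize(im[60:200,200:340],None,fx=4.2,fy=4.2,interpolation=cv2.INTER_CUBIC); cv2.imwrite("pics/p13.png",c)
E
```

```text
29.35 [ 0.42665373 -0.25076059  0.21101847] [ 3.11759153 -0.25944627  0.09035179] [-0.91 -0.14  2.    0.23  1.13 -1.08]
[[ 0.963  0.084  0.258]
 [ 0.087 -0.996 -0.001]
 [ 0.257  0.023 -0.966]]
```

View pics/p13.png

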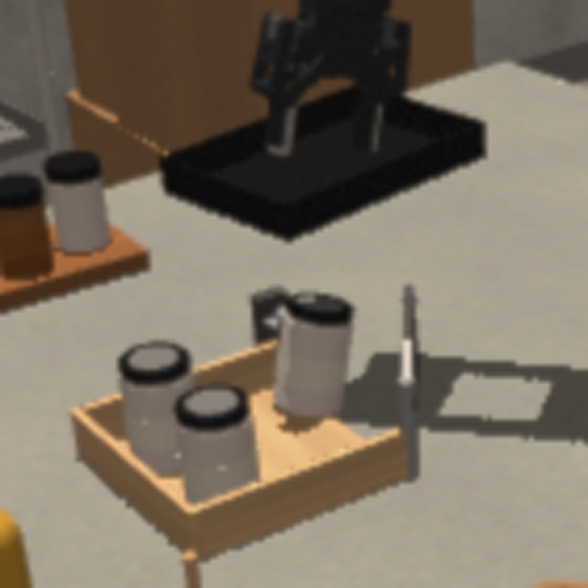

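play_rows([
  [[0,0,0],[-10,1,0],1],
  [[0,0,0],[-11,1,0],1],
  [[0,0,0],[7,0,-25],1],
  [[0,0,0],[7,0,-25],1],
  [[0,0,0],[7,0,-25],1],
  [[0,0,0],[0,0,0],1],
  [[0,0,0],[0,0,0],1],
])

```text
time: 30.1
eef_pos: [0.4265, -0.2483, 0.1357]
eef_rot: [3.119, -0.26, 0.092]
ft_force: [0.4, -0.4, 0.4]
grip_width: 0.0856
```

```bash
python3 - <<'E'
from h import *
s=arm.state(); print(s['time'],s['eef_pos'],s['eef_rot'])
im=arm.camera("scene"); c=cv2.resize(im[80:190,220:330],None,fx=5.4,fy=5.4,interpolation=cv2.INTER_CUBIC); cv2.imwrite("pics/p14.png",c)
im=arm.camera("top"); c=cv2.resize(im[160:290,410:540],None,fx=4.6,fy=4.6,interpolation=cv2.INTER_CUBIC); cv2.imwrite("pics/p14t.png",c)
E
```

```text
30.1 [ 0.4265263  -0.24827097  0.13572249] [ 3.11899492 -0.25973656  0.09235283]
```

View pics/p14.png

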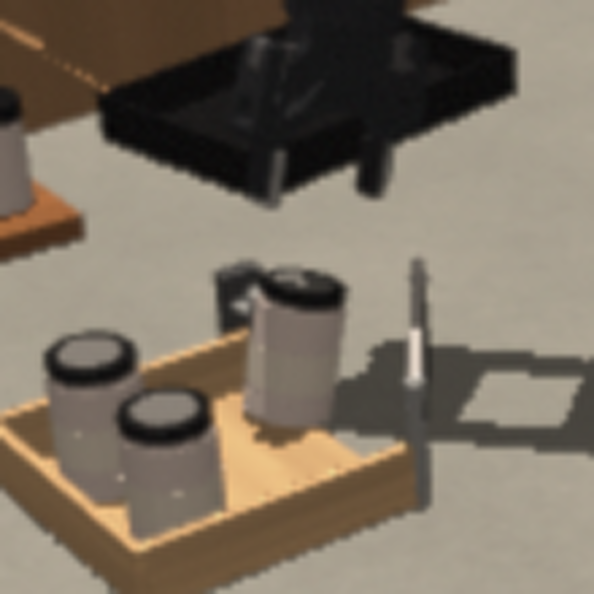

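View pics/p14t.png

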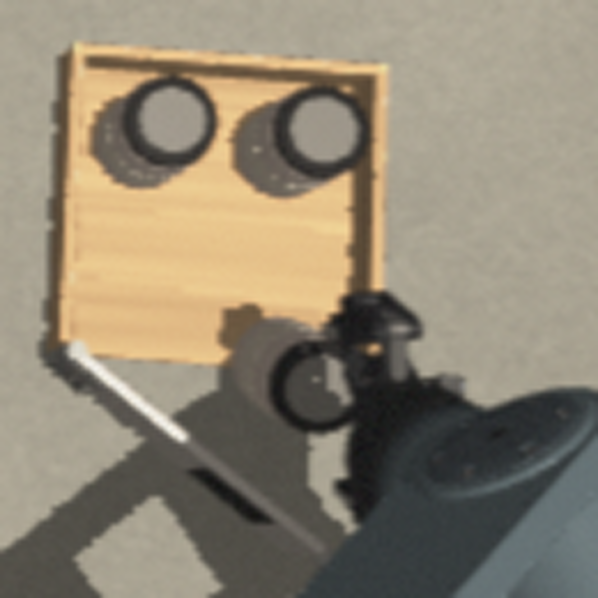

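play_rows([
  [[0,0,0],[5,0,-20],1],
  [[0,0,0],[6,0,-22],1],
  [[0,0,0],[6,0,-22],1],
  [[0,0,0],[3,0,-11],1],
  [[0,0,0],[2,0,-8],1],
  [[0,0,0],[0,0,0],1],
])

```text
time: 30.8
eef_pos: [0.449, -0.2486, 0.0526]
eef_rot: [3.118, -0.261, 0.092]
ft_force: [-0.5, 0.1, -1.1]
grip_width: 0.085
```

```bash
python3 - <<'E'
from h import *
im=arm.camera("scene"); c=cv2.resize(im[80:190,220:330],None,fx=5.4,fy=5.4,interpolation=cv2.INTER_CUBIC); cv2.imwrite("pics/p15.png",c)
E
```

```text
(no output)
```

View pics/p15.png

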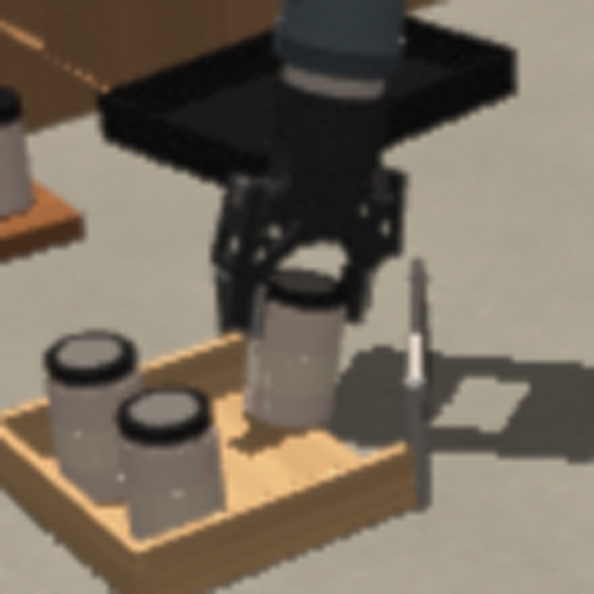

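play_rows([
  [[0,0,0],[2,0,-8],1],
  [[0,0,0],[0,0,0],1],
  [[0,0,0],[0,0,0],-1],
  [[0,0,0],[0,0,0],-1],
  [[0,0,0],[0,0,0],-1],
  [[0,0,0],[0,0,0],-1],
  [[0,0,0],[0,0,0],-1],
  [[0,0,0],[0,0,0],-1],
])

```text
time: 31.65
eef_pos: [0.4507, -0.2488, 0.0454]
eef_rot: [3.117, -0.26, 0.093]
ft_force: [-6.8, 1.5, 9.2]
grip_width: 0.0592
```

play_rows([
  [[0,0,0],[0,0,10],-1],
  [[0,0,0],[0,0,25],-1],
  [[0,0,0],[0,0,35],-1],
  [[0,0,0],[0,0,40],-1],
  [[0,5,0],[0,0,0],-1],
  [[0,5,0],[0,0,0],-1],
  [[0,5,0],[0,0,0],-1],
  [[0,0,0],[0,0,0],-1],
])

```text
time: 32.45
eef_pos: [0.4522, -0.2484, 0.155]
eef_rot: [3.141, 0.001, 0.091]
ft_force: [0.3, 1.0, -4.4]
grip_width: 0.059
```

```bash
python3 - <<'E'
from h import *
s=arm.state(); print(s['time'],s['eef_pos'],s['eef_rot'],s['grip_width'],s['ft_force'])
im=arm.camera("scene"); c=cv2.resize(im[60:190,200:330],None,fx=4.6,fy=4.6,interpolation=cv2.INTER_CUBIC); cv2.imwrite("pics/p16.png",c)
E
```

```text
32.45 [ 0.45224802 -0.24842706  0.15502545] [3.14117704e+00 6.09662293e-04 9.07686433e-02] 0.059032200076934646 [ 0.33550494  0.98081956 -4.44981022]
```

View pics/p16.png

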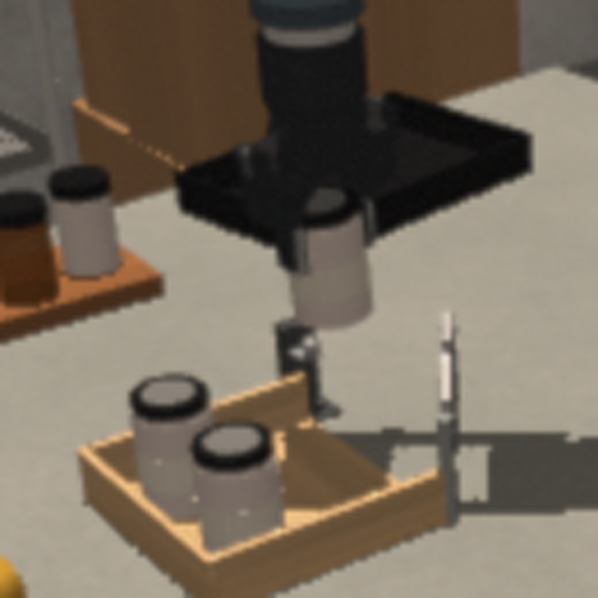

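play_rows([
  [[0,0,-8],[8,-1,0],-1],
  [[0,0,-8],[8,-1,0],-1],
  [[0,0,-8],[8,-1,0],-1],
  [[0,0,-8],[8,0,0],-1],
  [[0,0,-8],[8,0,0],-1],
  [[0,0,-8],[8,0,0],-1],
  [[0,0,-7],[4,0,0],-1],
  [[0,0,0],[0,0,0],-1],
])

```text
time: 33.3
eef_pos: [0.5025, -0.2513, 0.1542]
eef_rot: [-3.14, 0.0, -0.872]
ft_force: [1.0, 0.2, -3.0]
grip_width: 0.0593
```

play_rows([
  [[0,0,0],[0,0,-20],-1],
  [[0,0,0],[0,0,-30],-1],
  [[0,0,0],[0,0,-30],-1],
  [[0,0,0],[0,0,-10],-1],
  [[0,0,0],[0,0,0],-1],
  [[0,0,0],[0,0,0],-1],
])

```text
time: 33.9
eef_pos: [0.5034, -0.2521, 0.0658]
eef_rot: [-3.141, -0.001, -0.87]
ft_force: [0.3, -0.6, -3.4]
grip_width: 0.0589
```

```bash
python3 - <<'E'
from h import *
s=arm.state(); print(s['time'],s['eef_pos'],s['eef_rot'],s['grip_width'],s['ft_force'])
im=arm.camera("scene"); c=cv2.resize(im[60:190,200:330],None,fx=4.6,fy=4.6,interpolation=cv2.INTER_CUBIC); cv2.imwrite("pics/p17.png",c)
E
```

```text
33.9 [ 0.50343051 -0.25213692  0.06577488] [-3.14103890e+00 -1.48114090e-03 -8.69912962e-01] 0.05888913702533736 [ 0.27302287 -0.5715832  -3.38788249]
```

View pics/p17.png

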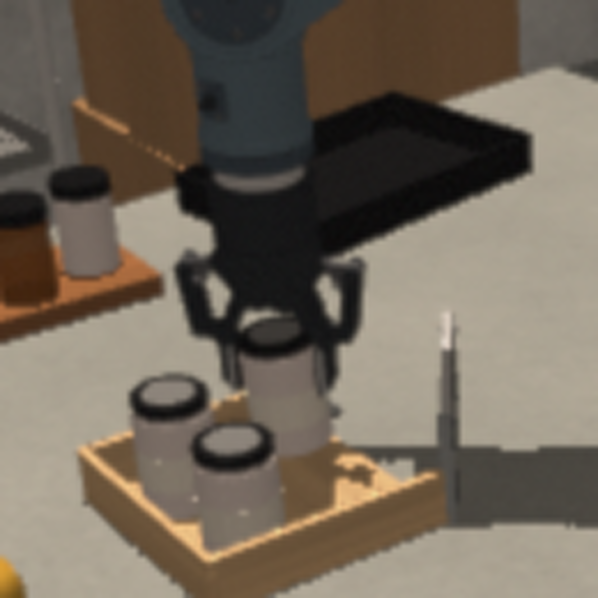

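play_rows([
  [[0,0,0],[0,0,-4],-1],
  [[0,0,0],[0,0,-4],-1],
  [[0,0,0],[0,0,0],-1],
])

```text
time: 34.25
eef_pos: [0.5028, -0.2514, 0.0565]
eef_rot: [3.142, 0.0, -0.87]
ft_force: [-0.5, -0.3, -4.3]
grip_width: 0.0592
```

play_rows([
  [[0,0,0],[0,0,-3],-1],
  [[0,0,0],[0,0,0],-1],
])

```text
time: 34.45
eef_pos: [0.5028, -0.2514, 0.0533]
eef_rot: [3.141, 0.001, -0.871]
ft_force: [-0.6, 0.6, -3.5]
grip_width: 0.0591
```

play_rows([
  [[0,0,0],[0,0,-3],-1],
  [[0,0,0],[0,0,0],-1],
])

```text
time: 34.65
eef_pos: [0.5027, -0.2514, 0.0502]
eef_rot: [3.141, 0.001, -0.871]
ft_force: [-0.7, -0.4, -5.2]
grip_width: 0.0589
```

play_rows([
  [[0,0,0],[0,0,-2],-1],
  [[0,0,0],[0,0,0],-1],
])

```text
time: 34.85
eef_pos: [0.5028, -0.2515, 0.0484]
eef_rot: [3.142, 0.0, -0.871]
ft_force: [0.3, -0.2, -4.9]
grip_width: 0.0591
```

play_rows([
  [[0,0,0],[0,0,-2],-1],
  [[0,0,0],[0,0,0],-1],
])

```text
time: 35.05
eef_pos: [0.5032, -0.2517, 0.0472]
eef_rot: [-3.142, -0.0, -0.871]
ft_force: [-1.0, 1.2, 0.4]
grip_width: 0.059
```

play_rows([
  [[0,0,0],[0,0,-2],-1],
  [[0,0,0],[0,0,0],-1],
])

```text
time: 35.25
eef_pos: [0.5034, -0.2516, 0.0469]
eef_rot: [-3.142, -0.0, -0.87]
ft_force: [-7.4, 6.0, 16.7]
grip_width: 0.0591
```

play_rows([
  [[0,0,0],[0,0,0],1],
  [[0,0,0],[0,0,0],1],
  [[0,0,0],[0,0,0],1],
  [[0,0,0],[0,0,0],1],
  [[0,0,0],[0,0,0],1],
  [[0,0,0],[0,0,10],1],
  [[0,0,0],[0,0,30],1],
  [[0,0,0],[0,0,40],1],
])

```text
time: 36.05
eef_pos: [0.5017, -0.2506, 0.1242]
eef_rot: [3.141, 0.004, -0.871]
ft_force: [0.7, -0.9, -0.2]
grip_width: 0.0854
```

```bash
python3 - <<'E'
from h import *
s=arm.state(); print(s['time'],s['eef_pos'],s['grip_width'],s['ft_force'])
im=arm.camera("scene"); c=cv2.resize(im[60:190,200:330],None,fx=4.6,fy=4.6,interpolation=cv2.INTER_CUBIC); cv2.imwrite("pics/p18.png",c)
E
```

```text
36.05 [ 0.50165166 -0.25057992  0.12415347] 0.08537855699124992 [ 0.71238821 -0.9243692  -0.24124251]
```

View pics/p18.png

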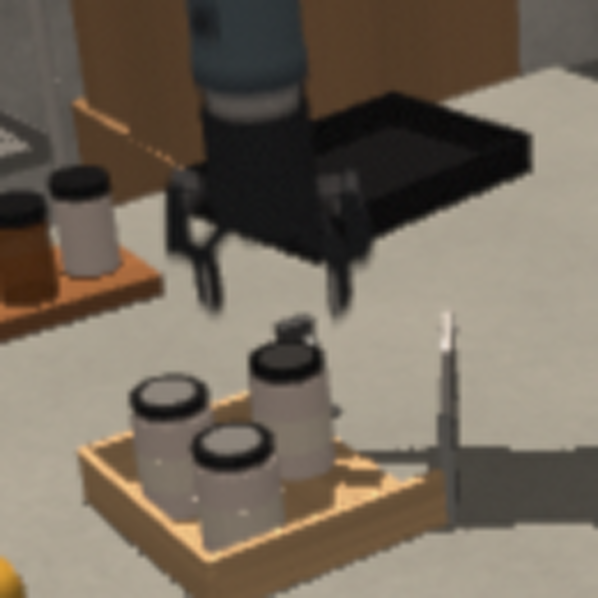

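Pot A is upright in the front row again. Next I compute the gate push.

```bash
python3 - <<'E'
from h import *
H=np.array([.458,-.112])
def P(phi,off): 
    a=np.radians(-95)-phi; d=np.array([np.cos(a),np.sin(a)]); n=np.array([np.cos(a-np.pi/2),np.sin(a-np.pi/2)])
    return H+.13*d+off*n
print("pre",P(.63,.07).round(4))
for phi in(.63,.55,.47,.39,.31,.23,.15,.1,.05,0,-.03,-.06): print(phi,(P(phi,.02)*1000).round(1))
E
```

```text
pre [ 0.3198 -0.164 ]
0.63 [ 357.5 -196.8]
0.55 [ 364.6 -204.6]
0.47 [ 372.3 -211.8]
0.39 [ 380.5 -218.3]
0.31 [ 389.3 -224.1]
0.23 [ 398.4 -229.3]
0.15 [ 408.  -233.7]
0.1 [ 414.1 -236. ]
0.05 [ 420.4 -238. ]
0 [ 426.7 -239.8]
-0.03 [ 430.6 -240.6]
-0.06 [ 434.5 -241.4]
```

play_rows([
  [[0,0,0],[0,0,40],1],
  [[0,0,0],[-20,0,30],1],
  [[0,0,-8],[-30,12,0],-1],
  [[0,0,-8],[-30,15,0],-1],
  [[0,0,-8],[-30,15,0],-1],
  [[0,0,-8],[-30,15,0],-1],
  [[0,0,-8],[-25,15,0],-1],
  [[0,0,-8],[-18,15,0],-1],
])

```text
time: 36.9
eef_pos: [0.3188, -0.1639, 0.195]
eef_rot: [-3.141, -0.001, -1.715]
ft_force: [0.5, 0.9, 0.8]
grip_width: 0.0
```

play_rows([
  [[0,0,-8],[0,0,0],-1],
  [[0,0,-4],[0,0,0],-1],
  [[0,0,0],[0,0,0],-1],
  [[0,0,0],[0,0,0],-1],
])

```text
time: 37.3
eef_pos: [0.3201, -0.1647, 0.1951]
eef_rot: [-3.141, -0.0, -1.916]
ft_force: [-0.0, 0.4, 0.0]
grip_width: -0.0
```

Now I descend to z of about 0.045, outside the gate.

play_rows([
  [[0,0,0],[0,0,-30],-1],
  [[0,0,0],[0,0,-40],-1],
  [[0,0,0],[0,0,-40],-1],
  [[0,0,0],[0,0,-30],-1],
  [[0,0,0],[0,0,-10],-1],
  [[0,0,0],[0,0,0],-1],
])

```text
time: 37.9
eef_pos: [0.3193, -0.1638, 0.0438]
eef_rot: [3.138, 0.002, -1.917]
ft_force: [0.2, 0.3, -0.5]
grip_width: -0.0001
```

```bash
python3 - <<'E'
from h import *
s=arm.state(); print(s['time'],s['eef_pos'],s['eef_rot'],s['ft_force'],s['qpos'].round(2))
im=arm.camera("scene"); c=cv2.resize(im[60:190,200:360],None,fx=4.6,fy=4.6,interpolation=cv2.INTER_CUBIC); cv2.imwrite("pics/p19.png",c)
E
```

```text
37.9 [ 0.3192587  -0.16384513  0.04378664] [ 3.13844814e+00  1.53835195e-03 -1.91701585e+00] [ 0.15336701  0.34996855 -0.45021143] [-0.81 -0.02  2.26 -0.    0.9   1.11]
```

View pics/p19.png

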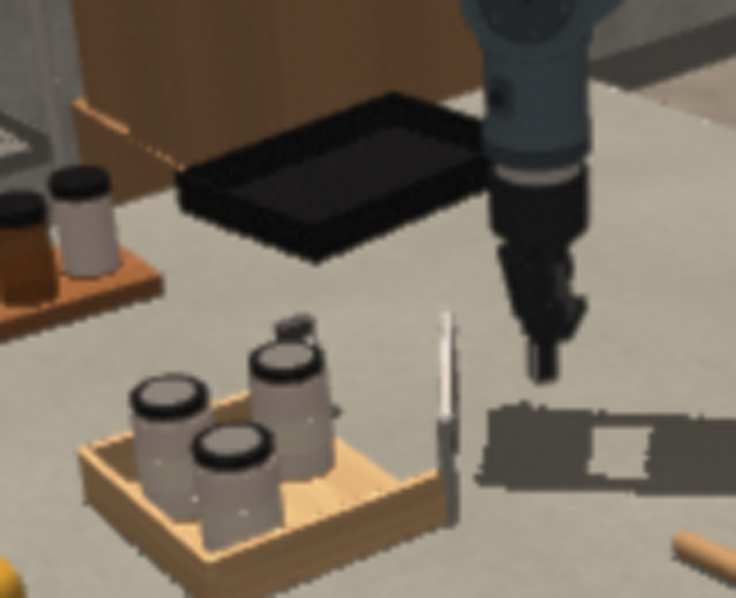

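play_rows([
  [[0,0,0],[12,-10,2],-1],
  [[0,0,0],[12,-10,0],-1],
  [[0,0,0],[7,-7,0],-1],
  [[0,0,0],[7,-6,0],-1],
  [[0,0,0],[7,-8,0],-1],
  [[0,0,0],[8,-7,0],-1],
  [[0,0,0],[8,-6,0],-1],
  [[0,0,0],[9,-6,0],-1],
])

```text
time: 38.75
eef_pos: [0.3904, -0.2248, 0.0465]
eef_rot: [3.141, 0.0, -1.918]
ft_force: [-1.0, 0.9, 0.6]
grip_width: 0.0
```

play_rows([
  [[0,0,0],[9,-5,0],-1],
  [[0,0,0],[9,-4,0],-1],
  [[0,0,0],[0,0,0],-1],
])

```text
time: 39.05
eef_pos: [0.4095, -0.2346, 0.0469]
eef_rot: [-3.14, -0.001, -1.918]
ft_force: [-0.3, 0.4, -0.0]
grip_width: -0.0
```

```bash
python3 - <<'E'
from h import *
s=arm.state(); print(s['time'],s['eef_pos'],s['eef_rot'],s['ft_force'])
im=arm.camera("scene"); c=cv2.resize(im[60:190,200:360],None,fx=4.6,fy=4.6,interpolation=cv2.INTER_CUBIC); cv2.imwrite("pics/p20.png",c)
im=arm.camera("top"); c=cv2.resize(im[160:290,410:540],None,fx=4.6,fy=4.6,interpolation=cv2.INTER_CUBIC); cv2.imwrite("pics/p20t.png",c)
E
```

```text
39.05 [ 0.40945196 -0.23457253  0.04692248] [-3.14004059e+00 -6.89354695e-04 -1.91765028e+00] [-0.32943437  0.37158572 -0.00276797]
```

View pics/p20.png

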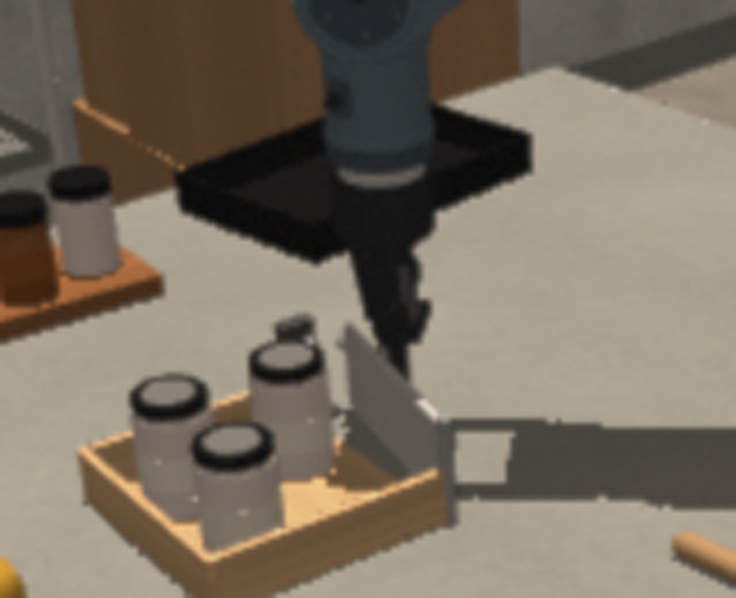

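View pics/p20t.png

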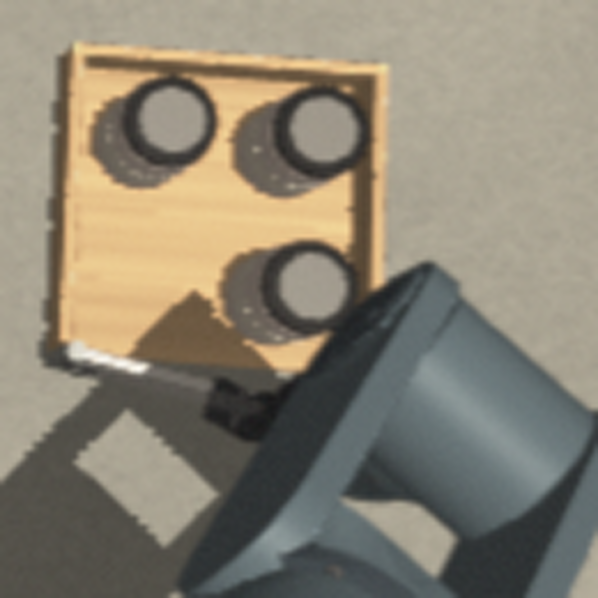

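The gate follows and is at about 0.2 rad. All the pots are upright. I'll press on slowly.

play_rows([
  [[0,0,0],[4,-1,0],-1],
  [[0,0,0],[3,-1,0],-1],
  [[0,0,0],[3,-1,0],-1],
  [[0,0,0],[3,-1,0],-1],
  [[0,0,0],[0,0,0],-1],
])

```text
time: 39.65
eef_pos: [0.4208, -0.2373, 0.0465]
eef_rot: [3.14, 0.0, -1.918]
ft_force: [-2.9, 0.9, 1.3]
grip_width: 0.0003
```

play_rows([
  [[0,0,0],[3,-1,0],-1],
  [[0,0,0],[3,-1,0],-1],
  [[0,0,0],[0,0,0],-1],
])

```text
time: 39.95
eef_pos: [0.4268, -0.2394, 0.0464]
eef_rot: [3.141, 0.0, -1.918]
ft_force: [-1.1, 2.0, 0.5]
grip_width: 0.0
```

```bash
python3 - <<'E'
from h import *
s=arm.state(); print(s['time'],s['eef_pos'],s['ft_force'])
im=arm.camera("scene"); c=cv2.resize(im[110:190,210:310],None,fx=6,fy=6,interpolation=cv2.INTER_CUBIC); cv2.imwrite("pics/p21.png",c)
E
```

```text
39.95 [ 0.42683825 -0.23935101  0.04644954] [-1.11581018  1.99659985  0.48932618]
```

View pics/p21.png

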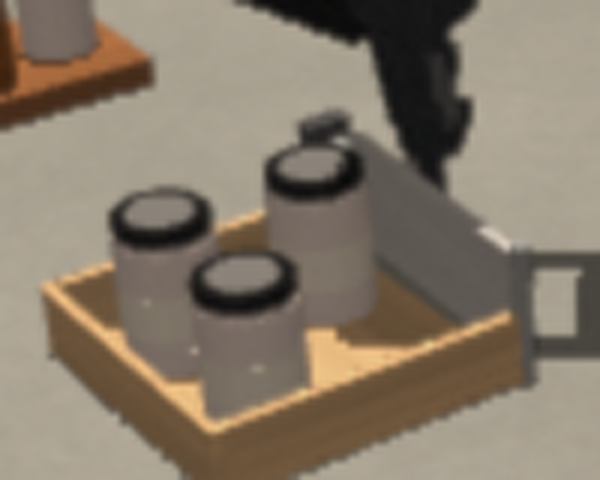

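play_rows([
  [[0,0,0],[3,0,0],-1],
  [[0,0,0],[0,0,0],-1],
  [[0,0,0],[0,0,0],-1],
])

```text
time: 40.3
eef_pos: [0.4306, -0.24, 0.047]
eef_rot: [-3.14, -0.0, -1.918]
ft_force: [0.5, 0.5, 0.2]
grip_width: -0.0
```

play_rows([
  [[0,0,0],[3,0,0],-1],
  [[0,0,0],[0,0,0],-1],
])

```text
time: 40.5
eef_pos: [0.4331, -0.2396, 0.0467]
eef_rot: [3.142, -0.0, -1.918]
ft_force: [-0.7, -0.0, 1.0]
grip_width: -0.0
```

play_rows([
  [[0,0,0],[2,0,0],-1],
  [[0,0,0],[0,0,0],-1],
])

```text
time: 40.7
eef_pos: [0.4334, -0.2395, 0.0466]
eef_rot: [3.138, -0.001, -1.917]
ft_force: [-9.6, -2.3, 6.4]
grip_width: -0.0003
```

play_rows([
  [[0,0,0],[2,0,0],-1],
  [[0,0,0],[0,0,0],-1],
])

```text
time: 40.9
eef_pos: [0.4336, -0.2395, 0.0465]
eef_rot: [3.134, -0.002, -1.917]
ft_force: [-19.0, -2.9, 12.6]
grip_width: 0.0001
```

play_rows([
  [[0,0,0],[1,0,0],-1],
  [[0,0,0],[0,0,0],-1],
])

```text
time: 41.1
eef_pos: [0.4337, -0.2395, 0.0464]
eef_rot: [3.132, -0.002, -1.917]
ft_force: [-23.0, -3.0, 14.9]
grip_width: 0.0001
```

The gate is hard against its stop: 23 N at the pad with no motion, so it is past the snap. Next I back off, rise clear and check.

play_rows([
  [[0,0,0],[-10,0,0],-1],
  [[0,0,0],[-30,0,0],-1],
  [[0,0,0],[-30,0,0],-1],
  [[0,0,0],[0,0,40],-1],
  [[0,0,0],[0,0,40],-1],
  [[0,0,0],[0,0,40],-1],
  [[0,0,0],[0,0,30],-1],
  [[0,0,0],[0,-20,0],-1],
])

```text
time: 41.9
eef_pos: [0.3703, -0.2606, 0.2017]
eef_rot: [-3.133, -0.004, -1.916]
ft_force: [0.1, -0.5, -0.1]
grip_width: 0.0001
```

play_rows([
  [[0,0,0],[0,-40,0],-1],
  [[0,0,0],[0,-40,0],-1],
  [[0,0,0],[0,-40,0],-1],
  [[0,0,0],[0,-40,0],-1],
  [[0,0,0],[0,-40,0],-1],
  [[0,0,0],[0,0,0],-1],
  [[0,0,0],[0,0,0],-1],
])

```text
time: 42.6
eef_pos: [0.3678, -0.4598, 0.196]
eef_rot: [3.141, 0.001, -1.919]
ft_force: [0.2, 1.1, 0.4]
grip_width: -0.0
```

```bash
python3 - <<'E'
from h import *
s=arm.state(); print(s['time'],s['eef_pos'],s['ft_force'])
im=arm.camera("scene"); cv2.imwrite("pics/s22.png",im); c=cv2.resize(im[110:190,210:310],None,fx=6,fy=6,interpolation=cv2.INTER_CUBIC); cv2.imwrite("pics/p22.png",c)
im=arm.camera("top"); cv2.imwrite("pics/t22.png",im); c=cv2.resize(im[160:290,410:540],None,fx=4.6,fy=4.6,interpolation=cv2.INTER_CUBIC); cv2.imwrite("pics/p22t.png",c)
E
```

```text
42.6 [ 0.36777049 -0.45983554  0.19598757] [0.23292764 1.05628384 0.36812532]
```

View pics/p22.png

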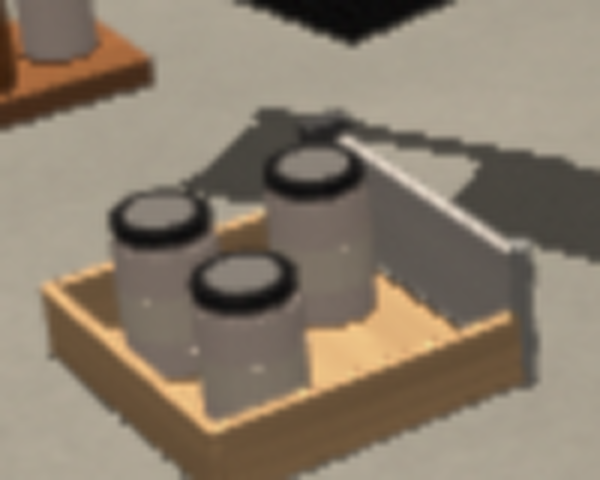

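View pics/p22t.png

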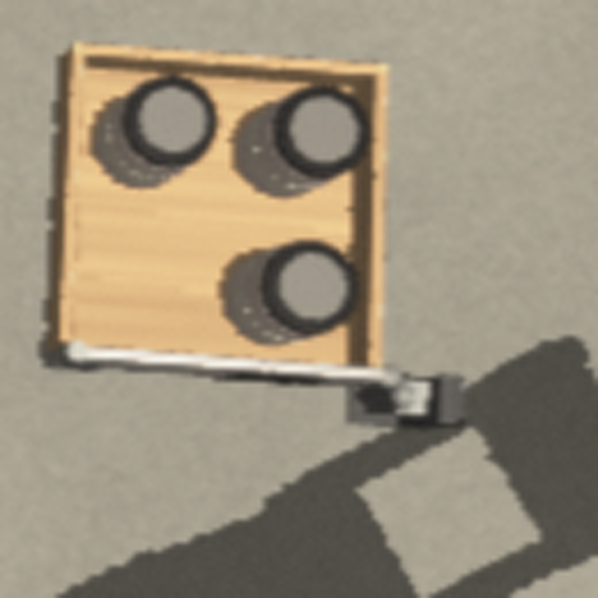

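View pics/t22.png

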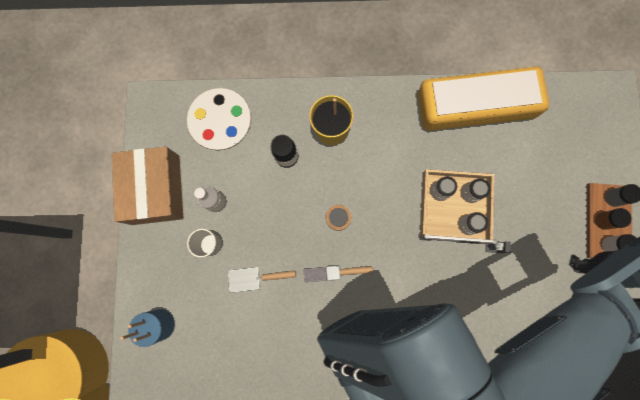

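View pics/s22.png

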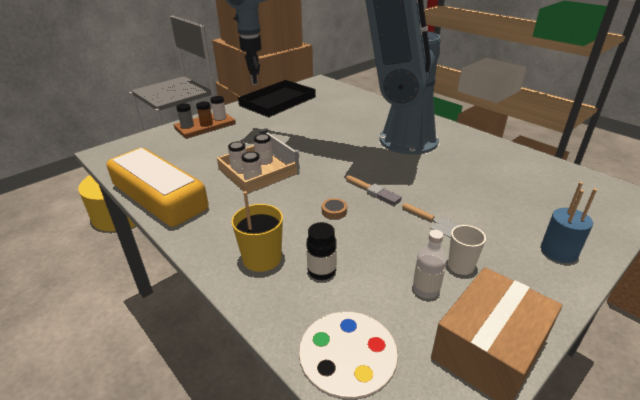

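The top crop shows the gate running from (75,352) to (395,375), parallel to the carrier's back edge and on the catch. The three pots are upright with no orange showing, and nothing else has moved. I'm signing off.

```bash
python3 -c "
from station import arm
print(arm.sign_off(), arm.state()['time'])"
```

```text
the job is handed in; nothing more can be done
the job is handed in; nothing more can be done
```

I found three pots on the table, pressed all three lids home, stood the pots in the carrier and pushed the gate shut. I handed the job in just after 42.6 s on the robot's clock.

- **Lids:** each was pressed until its top stopped at z ≈ 0.090 m under 24–26 N. No orange showed afterwards, and no pot was lifted before its lid was home.
- **Pots:** two stand in the back row and one at front right. The front-right pot was knocked forward after I released it and hung over the open front edge, leaning about 15°. I regrasped it with the tool tilted to match and stood it upright in its place.
- **Gate:** I pushed at the pad until it held firm, 23 N with no further motion. I felt no clear snap: the readings on the way in stayed at about 3 N or less. After backing off, the picture shows it parallel to the carrier's back edge and on the catch.
- **Last pictures:** all three pots are upright behind the shut gate, the other things on the table look unmoved, and the arm is clear.

The two cameras disagreed by about 8 mm on positions. I used the average of the two, which the grasps and contacts bore out.

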